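Gauge a courgette and show its stem end to the inspection camera

ROBOT

A 7-joint arm with a two-finger parallel gripper is mounted at the origin on the work surface. World frame = base frame: x ahead of the robot, y to its left, z up, the work surface at z = 0. Lengths are in m, angles in rad, forces in N, time in s.
With the tool pointing down it reaches from about 0.4 to 0.875 m from the base axis. Payload 4.4 kg.
Tool frame: the origin (TCP) lies midway between the tips of the shut fingers; the grasp point (between the pads) lies 19 mm behind it; z points along the fingers, y is the direction in which the jaws open and shut (so a half turn about z gives the same grasp; the last joint's range is limited). The gripper opens to 85 mm and grips with 20 to 120 N. Pads are 22 mm wide; open, the fingers measure 114 mm over their backs; the gripper's body (76 mm by 85 mm) begins 54 mm behind the grasp point. The pads swing forward as they close: fully open they stand 13 mm farther back than shut.
Start: joints at [1.257, 0.628, 0.038, 1.517, -0.027, 0.996, -0.02], TCP at [0.159, -0.63, 0.231] pointing down, gripper open.
Joint ranges: [-3.06, 3.06], [-0.37, 2.12], [-1.25, 1.32], [0.18, 2.47], [-1.1, 4.24], [0.23, 1.98], [-2.94, 2.94]. Speed limits (rad/s): [2.57, 2.57, 3.14, 3.14, 3.14, 3.14, 3.14].

INTERFACE

Orientations are given as [roll, pitch, yaw] about the fixed x, y, z axes, in that order (R = Rz(yaw) Ry(pitch) Rx(roll)).
In Python, from station import bot, get_image, camera_params, finder gives the robot as it stands.
- The arm moves only by the tool play_rows, never from a script. Its arguments are lists of equal length, an entry for each row: "travel": the shift along the tool's x, y, z in mm, a list of three; "rot": the turn, a rotation vector about the tool's x, y, z in degrees, a list of three; "hand": the closure, from 0 (fully open) to 1 (shut). In form: {"travel": [[x, y, z], ...], "rot": [[ax, ay, az], ...], "hand": [hand, ...]}. A call has exactly 5 rows; each row shifts and turns the pose as measured when the row begins, along the tool's axes as they then stand; what a row does not reach is not made up. A row lasts 1/8 s, in which the tool goes at most 62.5 mm and 10.7 degrees, less where a joint would pass 70% of its speed; a pose out of reach is approached as far as the arm can. A call with a gripper value outside its range is refused whole. The fingers move at their own pace and stop on an object; the grip force is fixed at half the most. Time passes only in rows, so rows that do not move let the fingers close, or fill a call up. It gives the time, the measured TCP pose, the force and the opening at its end, in the units of the state.
- bot.sense(): the state, without advancing time (a new reading comes with each control period).
- get_image(name): name is "scene" or "top" or "wrist"; returns (picture, depth): 480x640x3 uint8, red, green, blue; 480x640 float32, m along the optical axis (not along the pixel's ray), 0 where there is no reading.
- camera_params(name): a dict with "K" (3x3 intrinsics, pixels), "dist" ([k1, k2, p1, p2, k3] as OpenCV has them; the pictures are not rectified), "R" (3x3) and "t" (3): a world point X has camera coordinates R X + t; the wrist camera has in their place "mount" (4x4, takes a point from camera to tool coordinates, whose origin is the TCP and whose axes are the flange's). Camera axes: x right, y down, z forward; pixel columns grow to the right and rows downward; lengths in m; the calibration is good to about 2 mm. A picture is of the moment at which its call begins: read the wrist's pose just before it. camera_params takes no time and is no camera call.
- bot.finish_job(): hands the job in, once; it reports no verdict.
Trained networks look in the newest picture that a camera, given by its name, has taken for a name from the list of things; names that differ only in an ending like _2 or _b are one class to them, and where a whole thing is asked for, a point or a joint stands for the part that bears it (a point fixed in the world has none). Each returns a list of dicts, best first, with "confidence" (0 to 1); they miss things now and then, are a little off and sometimes report something else, mostly with a low value. They report only what shows in the picture. A call takes as long as a camera call.
- finder.recognise(camera, name): "position" ([x, y, z] in m, in world coordinates, good to about 4 mm: the middle of the surface that is visible of it).
- finder.cut_out(camera, name): "pixels" (480x640 bool, what is visible of it).
- finder.spot_point(camera, name): "position" ([x, y, z] in m, in world coordinates, good to about 4 mm: a listed point, or the origin of a listed thing).
The state is a dict: "t": time; "joints": joint angles; "joint_velocities": joint speeds; "effort": joint torques, N m; "position": TCP position; "orientation": TCP orientation; "ft_force": force on the tool from outside, world axes, zero at the start; "wrist_torque": the same for the moment, N m; "width": finger opening in m.
Only numpy, scipy, OpenCV 4.12 (cv2) and the standard library are available. Lean on these libraries where they do the work, as an engineer would, in place of code of your own. Each camera call takes 0.05 s, during which the arm holds its last target.

TASK

Check the yellow courgette that lies in the gauge's cradle: press the red knob straight down until the gauge's foot bears on the courgette and the knob starts to give on its own spring, keep it there for a second, and let the foot spring all the way back up. Then lift the courgette out of the cradle, drawing it out from under the foot, and present its cut stem end to the inspection camera: held level in the air, in line with the lens at the lens's height, the stem pointing straight at the lens from 8 cm away. Finish still holding it there, motionless, without touching the camera or shifting the bowl, mug, jar and brush.

Things in the scene. Friction and masses are not known exactly. Their poses are not given: they have to be found in the camera images.
- courgette: the yellow courgette, rigid, 0.2 to 0.4 kg: round body 42 mm in diameter, pale stem 18 mm thick; blossom end at x = -108 mm, cut stem face at x = +134 mm. Origin on its axis; x runs along it to the stem. Starts level in the gauge's cradle, axis 62 mm above the table, stem away from the column. Grip it from above, closing across it, near x = +5 mm (its balance point), clear of the V blocks and the gauge's arm.
- stem_end (a point): centre of the cut stem face of the yellow courgette (x = +134 mm in its frame)
- gauge: the fixed gauge: base plate 300 x 110 x 12 mm; origin on the table under the cradle's middle, x along the cradle away from the column. White V blocks (24 mm long, 51 wide, 51 high) at x = -75 and +75 mm, free space between. A 28 mm column at x = -150 mm carries a grey arm, 26 mm wide at 160 to 186 mm height, out to x = -61 mm; the sprung foot slides vertically in it at x = -74 mm.
- knob_top (a point): centre of the flat top of the red press knob (32 mm diameter, 16 mm high) on the gauge's spindle; 261 mm above the table when up, it is pressed straight down from above, for instance with closed fingertips. Site axes as the gauge's
- gauge_foot (a joint): gauge reading in m: 0 with the foot fully up (20 mm disc, underside 125 mm above the table, so the courgette can rise 42 mm before it strikes the foot: lift it 20 mm and draw it out from under), growing as the foot goes down, limit 0.048. A spring lifts it back when let go (pressing takes 1 to 4 N). It meets the courgette at about 0.042
- gauge_knob (a joint): overtravel of the knob on the spindle in m: 0 until the courgette stops the foot, then the knob gives on a stiffer spring (about 5 N at 0, 10 N at its end stop of 0.008). 0.002 to 0.007 means that the foot bears well
- camera: the fixed stand of the inspection camera: dark base plate 130 x 130 x 12 mm and a post 320 mm high, 85 mm behind the lens. Origin on the table straight below the lens face; x is level and points from the lens into the camera (the camera looks along -x, roughly towards the robot)
- lens (a point): centre of the lens's front face (black tube 32 mm in diameter in a white ring light of 64 mm), 170 to 250 mm above the table, different each time; axes as the camera stand. At the end the courgette's x axis points the same way as this x axis, its stem face at x = -80 mm, y = 0, z = 0 of this frame
- bowl: bystander: loose green bowl, 124 mm wide, 55 mm high, origin under its centre
- mug: bystander: loose white mug, 80 mm wide, 90 mm high, origin under its centre
- jar: bystander: loose amber jar, 66 mm wide, 100 mm high, origin under its centre
- brush: bystander: loose brush lying on the table

How it is judged:
By the outcome, as a careful person would: the job done as asked, in the order asked, and still so for the second after the job is handed in, while the arm keeps its last pose, push and grip.
It also fails if it takes over 58 s, if anything falls off the work surface, if the arm or the gripper's body presses on something with over 40 N, if the wrist force passes 120 N, or if a joint passes its speed limit or range.

## Working session

There is one attempt and no reset: what is moved stays moved. The work goes in short steps, Python scripts to look and compute and a tool call to move; the robot and the scene stay as the last step left them, time stands still between calls to the robot, and variables do not carry over. Pictures are saved under pics/ and viewed, and the job is handed in when it is done.

Besides the shell and the picture viewer there is one more tool, called after "Request:" by a JSON object that holds its "method" and its "body". play_rows: Moves the arm, as the interface text tells. Its arguments: {"type":"object","properties":{"travel":{"type":"array","items":{"type":"array","items":{"type":"number"}}},"rot":{"type":"array","items":{"type":"array","items":{"type":"number"}}},"hand":{"type":"array","items":{"type":"number"}}},"required":["travel","rot","hand"]}

```bash
mkdir -p pics; ls
python3 - <<'E'
from station import bot,get_image,camera_params,finder
import cv2,numpy as np
print(bot.sense())
for c in ["scene","top"]:
    im,d=get_image(c); cv2.imwrite(f"pics/{c}0.png",im[:,:,::-1])
    p=camera_params(c); print(c,p)
    for n in ["courgette","stem_end","gauge","knob_top","camera","lens","bowl","mug","jar","brush"]:
        r=finder.spot_point(c,n)
        print(c,n,[(np.round(x["position"],3).tolist(),round(x["confidence"],2)) for x in r[:2]])
print(bot.sense()["t"])
E
```

```text
pics
{'t': 0.0, 'joints': array([ 1.25720842,  0.62933897,  0.03848546,  1.51831638, -0.02698636,
        0.99629893, -0.02001355]), 'joint_velocities': array([ 3.22867490e-05, -9.53717582e-04,  1.06812091e-03,  1.22976454e-03,
        2.84397334e-04, -1.54594798e-03, -1.02267181e-03]), 'effort': array([ 8.19315756e-05, -5.63404012e+01,  1.22606523e+00, -1.93451715e+01,
        1.08570023e-02,  1.04087984e-02, -2.77274481e-06]), 'position': array([ 0.15927378, -0.62956987,  0.23041103]), 'orientation': array([-3.13975105e+00,  5.99171476e-05,  2.47747811e-01]), 'ft_force': array([ 0.16608442, -0.80507437, -0.28266372]), 'wrist_torque': array([-0.07038869, -0.02371668,  0.00294966]), 'width': 0.08549348657853989}
scene {'K': array([[526.5587343 ,   0.        , 323.68377847],
       [  0.        , 526.5587343 , 234.17603279],
       [  0.        ,   0.        ,   1.        ]]), 'dist': array([-0.10250588,  0.        ,  0.        ,  0.        ,  0.        ]), 'R': array([[-0.67765311,  0.73507679, -0.02117496],
       [ 0.51828213,  0.45697056, -0.72288418],
       [-0.52169905, -0.5008
[... 760 characters left out ...]
0.        , 0.        , 0.        ]), 'R': array([[ 0.0206595 , -0.99978497,  0.00179067],
       [-0.9823777 , -0.02063251, -0.18576422],
       [ 0.18576122,  0.00207869, -0.98259272]]), 't': array([-0.03876433,  0.61934169,  1.16573098])}
top courgette [([0.512, 0.215, 0.061], 0.87)]
top stem_end [([0.54, 0.089, 0.059], 0.96)]
top gauge [([0.514, 0.21, -0.001], 0.81)]
top knob_top [([0.498, 0.284, 0.262], 0.47), ([0.383, -0.202, 0.0], 0.16)]
top camera [([0.722, -0.21, -0.001], 0.91)]
top lens [([0.72, -0.206, 0.173], 0.66)]
top bowl [([0.777, 0.077, 0.002], 0.73)]
top mug [([0.382, -0.203, -0.0], 0.78)]
top jar [([0.774, 0.239, -0.0], 0.74)]
top brush [([0.446, -0.356, 0.001], 0.57)]
1.1
```

View pics/scene0.png

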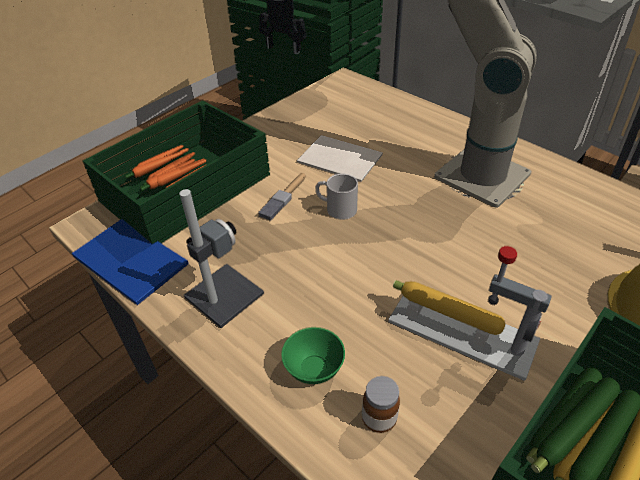

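View pics/top0.png

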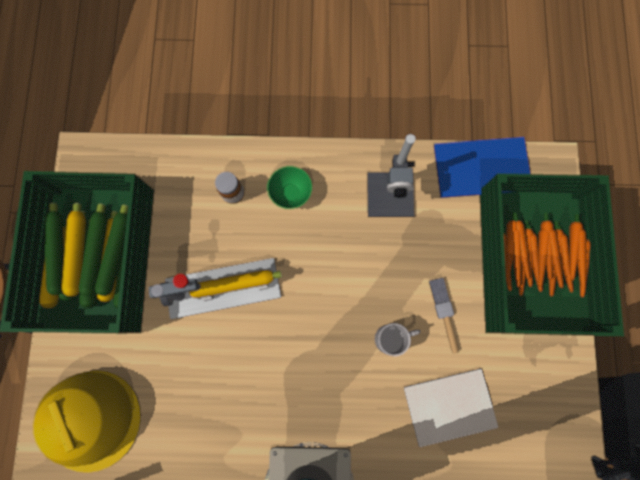

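```bash
cat > h.py <<'E'
from station import bot,get_image,camera_params,finder
import cv2,numpy as np
np.set_printoptions(precision=4,suppress=True)
def cloud(c,d,m=None):
    p=camera_params(c); K=p["K"];D=p["dist"]
    if m is None: m=np.ones(d.shape,bool)
    v,u=np.nonzero(m&(d>0))
    q=cv2.undistortPoints(np.stack([u,v],1).astype(np.float64)[:,None],K,D)[:,0]
    z=d[v,u]
    X=np.c_[q*z[:,None],z]
    if "R" in p: W=(X-p["t"])@p["R"]
    else:
        W=X
    return W,u,v
E
python3 - <<'E'
from h import *
for c in ["scene","top"]:
    im,d=get_image(c)
    np.savez(f"{c}.npz",im=im,d=d)
    for n in ["camera","gauge","courgette"]:
        r=finder.cut_out(c,n)
        if not r: print(c,n,None);continue
        m=r[0]["pixels"]; W,u,v=cloud(c,d,m)
        np.savez(f"{c}_{n}.npz",W=W,u=u,v=v,m=m)
        print(c,n,r[0]["confidence"],m.sum())
        if n=="camera":
            b=W[(W[:,2]>0.004)&(W[:,2]<.022)]
            print("base",len(b),cv2.minAreaRect((b[:,:2]*1000).astype(np.float32)))
            for lo in np.arange(.02,.34,.02):
                s=W[(W[:,2]>lo)&(W[:,2]<lo+.02)]
                if len(s): print(round(lo,2),len(s),s[:,:2].min(0),s[:,:2].max(0),np.median(s[:,:2],0))
        if n=="gauge":
            b=W[(W[:,2]>0.004)&(W[:,2]<.022)]
            print("base",len(b),cv2.minAreaRect((b[:,:2]*1000).astype(np.float32)))
        if n=="courgette":
            q=W[W[:,2]>.05];mm=q[:,:2].mean(0);_,s,V=np.linalg.svd(q[:,:2]-mm);print("ax",mm,np.degrees(np.arctan2(V[0,1],V[0,0])),q[:,2].max(),((q[:,:2]-mm)@V[0]).min(),((q[:,:2]-mm)@V[0]).max())
E
```

```text
scene camera 0.56 4742
base 2372 ((781.21826171875, -206.02615356445312), (129.57925415039062, 133.32493591308594), 0.24186056852340698)
0.02 59 [ 0.7992 -0.2095] [ 0.8193 -0.1949] [ 0.8127 -0.1995]
0.04 56 [ 0.7992 -0.21  ] [ 0.8198 -0.1956] [ 0.8136 -0.1995]
0.06 60 [ 0.801  -0.2108] [ 0.8202 -0.1945] [ 0.813  -0.1992]
0.08 60 [ 0.8019 -0.2095] [ 0.8197 -0.1955] [ 0.8134 -0.1992]
0.1 62 [ 0.8012 -0.2084] [ 0.8195 -0.1945] [ 0.8136 -0.2   ]
0.12 60 [ 0.8045 -0.2073] [ 0.8197 -0.1948] [ 0.8143 -0.1986]
0.14 103 [ 0.7515 -0.2119] [ 0.8279 -0.1764] [ 0.7859 -0.1806]
0.16 373 [ 0.7265 -0.2437] [ 0.8299 -0.1736] [ 0.7921 -0.1888]
0.18 658 [ 0.7258 -0.2423] [ 0.829  -0.1758] [ 0.7875 -0.1948]
0.2 323 [ 0.7424 -0.2328] [ 0.8207 -0.1794] [ 0.7732 -0.202 ]
0.22 76 [ 0.8038 -0.2095] [ 0.8201 -0.1947] [ 0.8147 -0.1989]
0.24 77 [ 0.8022 -0.2076] [ 0.8208 -0.1951] [ 0.814  -0.1987]
0.26 86 [ 0.8015 -0.2088] [ 0.8209 -0.1941] [ 0.8138 -0.1994]
0.28 93 [ 0.8012 -0.2108] [ 0.8206 -0.1955] [ 0.815  -0.1992]
0.3 115 [ 0.8012 -0.2153] [ 0.8203 -0.1951] [ 0.8133 -0.2001]
0.32 38 [ 0.8034 -0.2164] [ 0.8
[... 542 characters left out ...]
 [ 0.7635 -0.2074]
0.2 323 [ 0.7422 -0.2363] [ 0.8123 -0.1811] [ 0.7681 -0.2074]
0.22 27 [ 0.7982 -0.2162] [ 0.8103 -0.1986] [ 0.8015 -0.2048]
0.24 32 [ 0.7984 -0.2176] [ 0.8122 -0.1986] [ 0.8019 -0.2052]
0.26 32 [ 0.7989 -0.2152] [ 0.8104 -0.1985] [ 0.8014 -0.205 ]
0.28 33 [ 0.7992 -0.2138] [ 0.8127 -0.1986] [ 0.8016 -0.2039]
0.3 60 [ 0.7987 -0.2191] [ 0.8195 -0.1987] [ 0.8073 -0.2076]
0.32 37 [ 0.7999 -0.218 ] [ 0.8187 -0.2004] [ 0.8059 -0.2073]
top gauge 0.89 3759
base 2602 ((505.8755798339844, 257.251953125), (117.4991683959961, 322.9822998046875), 11.986153602600098)
top courgette 0.89 1214
ax [0.5137 0.2007] -76.7602763525897 0.08969897333768087 -0.11554115111986571 0.11723687133243758
```

```bash
cat >> h.py <<'E'
from scipy.spatial.transform import Rotation as Rn
def plan(pos,yaw,n=5,hand=0,dmax=60,amax=10,pre=None):
    """rows from the current pose to pos/yaw tool down; prints the rows"""
    s=bot.sense(); P=s["position"].copy(); R=Rn.from_euler("xyz",s["orientation"])
    T=Rn.from_euler("xyz",[np.pi,0,yaw]); pos=np.array(pos)
    tr=[];ro=[]
    rv=(R.inv()*T).as_rotvec(); ang=np.degrees(np.linalg.norm(rv)); L=np.linalg.norm(pos-P)*1000
    k=max(L/dmax,ang/amax,1e-9); k=max(k,1)
    for i in range(n):
        f=min(1/max(k-i,1),1)
        d=(pos-P)*f; rr=(R.inv()*T).as_rotvec()*f
        tr.append([round(x,1)+0. for x in (R.inv().apply(d)*1000)]); ro.append([round(x,1)+0. for x in np.degrees(rr)])
        P=P+d; R=R*Rn.from_rotvec(rr)
    print("t",round(s["t"],2),"pos",s["position"],"rpy",s["orientation"],"F",s["ft_force"],"w",round(s["width"],4),"left",L,ang,"rows needed",round(k,1))
    print('travel',tr,'\nrot',ro)
E
python3 - <<'E'
from h import *
print(camera_params("wrist")["mount"])
for c in ["scene","top"]:
    z=np.load(f"{c}_camera.npz");W=z["W"];im=np.load(f"{c}.npz")["im"];col=im[z["v"],z["u"]].astype(int)
    # base edges
    b=W[(W[:,2]>0.008)&(W[:,2]<.018)]
    for nm,ax,o in (("x",0,1),):
        # edges of constant y: extremes of y in bins of x
        for side in (np.percentile,):
            xs=np.arange(.735,.84,.006);E=[[],[]]
            for a in xs:
                q=b[(b[:,0]>=a)&(b[:,0]<a+.006)]
                if len(q)>5: E[0].append([a+.003,q[:,1].min()]);E[1].append([a+.003,q[:,1].max()])
            for e in E:
                e=np.array(e); 
                if len(e)>3: print(c,"edge const y",len(e),np.degrees(np.arctan(np.polyfit(e[:,0],e[:,1],1)[0])),np.median(e[:,1]))
            ys=np.arange(-.27,-.14,.006);E=[[],[]]
            for a in ys:
                q=b[(b[:,1]>=a)&(b[:,1]<a+.006)]
                if len(q)>5: E[0].append([a+.003,q[:,0].min()]);E[1].append([a+.003,q[:,0].max()])
            for e in E:
                e=np.array(e)
                if len(e)>3: print(c,"edge const x",len(e),-np.degrees(np.arctan(np.polyfit(e[:,0],e[:,1],1)[0])),np.median(e[:,1]))
    p=W[(W[:,2]>.23)]; 
    print("post",len(p),p[:,:2].min(0),p[:,:2].max(0))
    h=(W[:,2]>.13)&(W[:,2]<.215)&(W[:,0]<.79)
    bright=h&(col.min(1)>130); q=W[bright]; 
    print("bright",bright.sum(), q.min(0) if len(q) else "",q.max(0) if len(q) else "",np.median(q,0) if len(q) else "")
    for lo in np.arange(.715,.79,.005):
        q=W[h&(W[:,0]>=lo)&(W[:,0]<lo+.005)]
        if len(q): print(round(lo,3),len(q),q[:,1:].min(0),q[:,1:].max(0),col[h&(W[:,0]>=lo)&(W[:,0]<lo+.005)].mean())
    m=z["m"];v,u=np.nonzero(m);im2=im[max(v.min()-5,0):v.max()+5,u.min()-5:u.max()+5]
    cv2.imwrite(f"pics/cam_{c}.png",cv2.resize(im2,None,fx=4,fy=4,interpolation=cv2.INTER_CUBIC)[:600,:800,::-1])
E
```

```text
[[-0.0003 -0.9596 -0.2812  0.0714]
 [ 1.     -0.0001 -0.0007 -0.0006]
 [ 0.0007 -0.2812  0.9596 -0.1426]
 [ 0.      0.      0.      1.    ]]
scene edge const y 18 -1.73017814614142 -0.27085515582527964
scene edge const y 18 1.2675752570160939 -0.14087677778745938
scene edge const x 22 -0.22294925470641266 0.7180853822564406
scene edge const x 22 1.2695492700742583 0.8447084954264525
post 447 [ 0.8012 -0.2164] [ 0.8209 -0.1941]
bright 91 [ 0.732  -0.2238  0.1672] [ 0.7516 -0.175   0.2062] [ 0.7457 -0.1904  0.1987]
0.725 23 [-0.2142  0.1691] [-0.1927  0.1897] 12.884057971014492
0.73 28 [-0.213   0.1662] [-0.1908  0.1881] 60.166666666666664
0.735 1 [-0.1976  0.1818] [-0.1976  0.1818] 204.66666666666666
0.74 25 [-0.2242  0.1793] [-0.1767  0.2052] 188.74666666666667
0.745 71 [-0.2306  0.1606] [-0.175   0.2062] 172.33802816901408
0.75 85 [-0.2318  0.15  ] [-0.1736  0.2054] 91.6470588235294
0.755 69 [-0.2267  0.1516] [-0.1768  0.2042] 89.54589371980677
0.76 80 [-0.2321  0.149 ] [-0.1762  0.2047] 90.40416666666667
0.765 88 [-0.2305  0.1498] [-0.1758  0.2031] 90.33712121212122
0.77 82 [-0.231
[... 773 characters left out ...]
2.75555555555555
0.735 22 [-0.2219  0.1728] [-0.1946  0.1894] 40.60606060606061
0.74 129 [-0.2404  0.1484] [-0.1789  0.2055] 113.2532299741602
0.745 54 [-0.2388  0.1719] [-0.1789  0.207 ] 151.9506172839506
0.75 50 [-0.2386  0.178 ] [-0.1817  0.2059] 117.32
0.755 49 [-0.2366  0.1608] [-0.1813  0.2037] 104.50340136054422
0.76 51 [-0.2368  0.1592] [-0.1812  0.2073] 102.92156862745098
0.765 52 [-0.2367  0.1632] [-0.1811  0.2053] 103.01923076923077
0.77 54 [-0.2367  0.1595] [-0.1809  0.2047] 102.01851851851852
0.775 51 [-0.2374  0.1652] [-0.1811  0.2037] 103.61437908496733
0.78 57 [-0.2375  0.1623] [-0.1811  0.2072] 102.40350877192982
0.785 34 [-0.2336  0.164 ] [-0.1813  0.2039] 87.51960784313725
```

Run:
```python
from h import *
plan([0.33,-0.40,0.33],np.radians(35),hand=1)
```

```text
t 1.5 pos [ 0.1595 -0.6302  0.2313] rpy [ 3.1416 -0.      0.2478] F [-0.3992 -0.4586  0.0875] w 0.0853 left 302.9684921714944 20.800598144279363 rows needed 5.0
travel [[np.float64(43.9), np.float64(-35.9), np.float64(-19.5)], [np.float64(46.4), np.float64(-32.7), np.float64(-19.5)], [np.float64(48.6), np.float64(-29.2), np.float64(-19.5)], [np.float64(50.6), np.float64(-25.7), np.float64(-19.5)], [np.float64(52.3), np.float64(-22.0), np.float64(-19.5)]] 
rot [[np.float64(0.0), np.float64(0.0), np.float64(-4.1)], [np.float64(0.0), np.float64(0.0), np.float64(-4.1)], [np.float64(0.0), np.float64(0.0), np.float64(-4.1)], [np.float64(0.0), np.float64(0.0), np.float64(-4.1)], [np.float64(0.0), np.float64(0.0), np.float64(-4.1)]]
```

```bash
sed -i 's/round(x,1)+0\./float(round(x,1)+0.)/g' h.py
```

Request:
{"method": "play_rows", "body": {"travel": [[44, -36, -20], [46, -33, -20], [49, -29, -20], [51, -26, -20], [52, -22, -20]], "rot": [[0, 0, -4], [0, 0, -4], [0, 0, -4], [0, 0, -4], [0, 0, -4]], "hand": [1, 1, 1, 1, 1]}}

```text
t: 2.12
position: [0.3296, -0.3991, 0.3316]
orientation: [-3.141, 0.002, 0.598]
ft_force: [0.7, -0.2, -0.7]
width: 0.0002
```

Run:
```python
from h import *
plan([0.42,-0.10,0.33],np.radians(70))
```

```text
t 2.12 pos [ 0.3296 -0.3991  0.3316] rpy [-3.1405  0.0023  0.5983] F [ 0.7201 -0.2068 -0.6603] w 0.0002 left 312.50176703964496 35.72207692260363 rows needed 5.2
travel [[46.7, -37.7, 0.2], [50.9, -31.8, 0.2], [54.3, -25.5, 0.3], [57.0, -18.9, 0.3], [58.8, -11.9, 0.3]] 
rot [[0.0, 0.0, -6.9], [0.0, 0.0, -6.9], [0.0, 0.0, -6.9], [0.0, 0.0, -6.9], [0.0, 0.0, -6.9]]
```

Tracking is accurate.

Request:
{"method": "play_rows", "body": {"travel": [[47, -38, 0], [51, -32, 0], [54, -26, 0], [57, -19, 0], [59, -12, 0]], "rot": [[0, 0, -7], [0, 0, -7], [0, 0, -7], [0, 0, -7], [0, 0, -7]], "hand": [1, 1, 1, 1, 1]}}

```text
t: 2.75
position: [0.417, -0.1016, 0.3342]
orientation: [3.133, 0.004, 1.23]
ft_force: [1.1, -0.2, 0.2]
width: -0.0001
```

Run:
```python
from h import *
plan([0.497,0.2845,0.30],np.radians(103))
```

```text
t 2.75 pos [ 0.417  -0.1016  0.3342] rpy [3.1328 0.0038 1.2298] F [ 1.0888 -0.2274  0.1515] w -0.0001 left 395.7475386495557 32.54349707937596 rows needed 6.6
travel [[59.2, -8.2, 4.9], [59.7, -3.1, 5.0], [59.8, 2.1, 5.0], [59.3, 7.2, 5.1], [58.5, 12.3, 5.1]] 
rot [[0.1, 0.1, -4.9], [0.1, 0.1, -4.9], [0.1, 0.1, -4.9], [0.1, 0.1, -4.9], [0.1, 0.1, -4.9]]
```

Request:
{"method": "play_rows", "body": {"travel": [[59, -8, 3], [60, -3, 3], [60, 2, 3], [59, 7, 3], [58, 12, 3]], "rot": [[0.1, 0.1, -5], [0.1, 0.1, -5], [0.1, 0.1, -5], [0.1, 0.1, -5], [0.1, 0.1, -5]], "hand": [1, 1, 1, 1, 1]}}

```text
t: 3.38
position: [0.4771, 0.1998, 0.3205]
orientation: [3.135, -0.001, 1.678]
ft_force: [1.3, -0.7, 0.5]
width: 0.0002
```

Run:
```python
from h import *
plan([0.497,0.2845,0.29],np.radians(103),dmax=35)
```

```text
t 3.38 pos [0.4771 0.1998 0.3205] rpy [ 3.135  -0.0011  1.6785] F [ 1.3405 -0.732   0.5469] w 0.0002 left 92.18183673024264 6.840233003402173 rows needed 2.6
travel [[31.1, 10.9, 11.7], [30.6, 12.3, 11.7], [19.0, 8.7, 7.4], [0.0, 0.0, 0.0], [0.0, 0.0, 0.0]] 
rot [[0.1, 0.0, -2.6], [0.1, 0.0, -2.6], [0.1, 0.0, -1.6], [0.0, 0.0, 0.0], [0.0, 0.0, 0.0]]
```

Request:
{"method": "play_rows", "body": {"travel": [[31, 11, 12], [31, 12, 12], [19, 9, 7], [0, 0, 0], [0, 0, 0]], "rot": [[0.1, 0, -2.6], [0.1, 0, -2.6], [0.1, 0, -1.6], [0, 0, 0], [0, 0, 0]], "hand": [1, 1, 1, 1, 1]}}

```text
t: 4.0
position: [0.4971, 0.2914, 0.2891]
orientation: [3.139, -0.002, 1.807]
ft_force: [0.8, -0.2, -0.5]
width: -0.0001
```

Run:
```python
from h import *
plan([0.497,0.2845,0.265],np.radians(103),dmax=8)
for c in ["scene","wrist"]:
    im,d=get_image(c); 
    cv2.imwrite(f"pics/{c}1.png",im[:,:,::-1])
    if c=="scene":
        cv2.imwrite("pics/s1c.png",cv2.resize(im[200:380,400:600],None,fx=3,fy=3)[:,:,::-1])
        print([(x["position"],x["confidence"]) for x in finder.spot_point(c,"knob_top")])
```

```text
t 4.0 pos [0.4971 0.2914 0.2891] rpy [ 3.1395 -0.0018  1.8068] F [ 0.7969 -0.1915 -0.519 ] w -0.0001 left 25.083434659126574 0.5464443253636285 rows needed 3.1
travel [[-2.2, -0.6, 7.7], [-2.2, -0.6, 7.7], [-2.2, -0.5, 7.7], [-0.3, -0.1, 1.0], [0.0, 0.0, 0.0]] 
rot [[0.0, 0.0, 0.2], [0.0, 0.0, 0.2], [0.0, 0.0, 0.2], [0.0, 0.0, 0.0], [0.0, 0.0, 0.0]]
[([0.4982, 0.2871, 0.2593], 0.7)]
```

View pics/s1c.png

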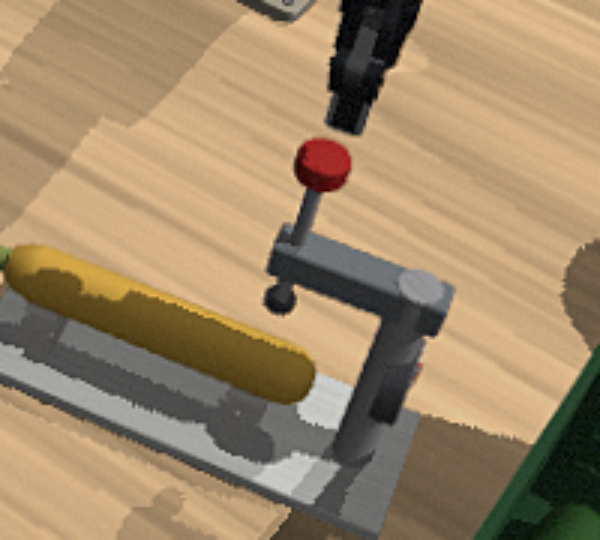

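View pics/wrist1.png

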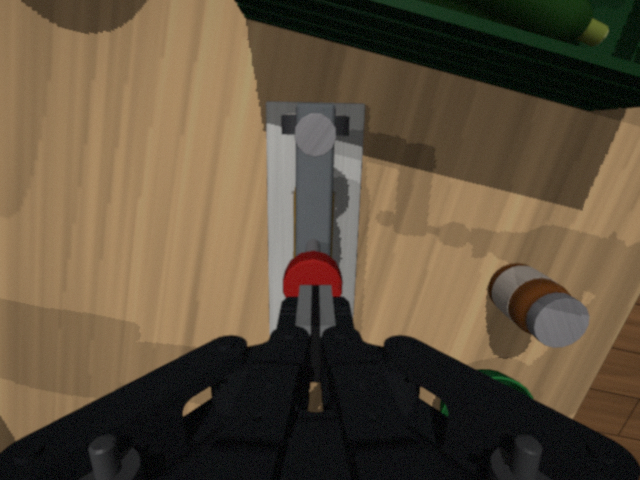

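Run:
```python
from h import *
im=cv2.imread("pics/wrist1.png")[:,:,::-1].astype(int)
red=(im[:,:,0]>120)&(im[:,:,1]<40)&(im[:,:,2]<50)
v,u=np.nonzero(red);print(u.min(),u.max(),v.min(),v.max())
p=camera_params("wrist");M=p["mount"]
s=bot.sense();R=Rn.from_euler("xyz",s["orientation"]).as_matrix()
# top edge points of circle on plane z=0.261
pts=[]
for uu in range(u.min()+1,u.max()):
    vv=v[u==uu].min(); pts.append([uu,vv])
q=cv2.undistortPoints(np.array(pts,float)[:,None],p["K"],p["dist"])[:,0]
d=np.c_[q,np.ones(len(q))]@M[:3,:3].T@R.T; o=R@M[:3,3]+s["position"]
X=o+d*((0.261-o[2])/d[:,2])[:,None]
from scipy.optimize import least_squares
f=least_squares(lambda c:np.hypot(X[:,0]-c[0],X[:,1]-c[1])-.016,[.497,.284],loss="soft_l1",f_scale=.001)
print(f.x,np.abs(f.fun).mean())
```

```text
284 339 259 295
[0.4966 0.2862] 0.0003005787713070129
```

Request:
{"method": "play_rows", "body": {"travel": [[-2.5, -1, 6], [-2.5, -1, 6], [0, 0, 6], [0, 0, 6], [0, 0, 3]], "rot": [[0, 0, 0.5], [0, 0, 0], [0, 0, 0], [0, 0, 0], [0, 0, 0]], "hand": [1, 1, 1, 1, 1]}}

```text
t: 4.78
position: [0.4969, 0.2837, 0.2611]
orientation: [3.138, -0.001, 1.794]
ft_force: [-0.2, -0.1, 2.3]
width: -0.0002
```

Request:
{"method": "play_rows", "body": {"travel": [[0, 0, 6], [0, 0, 6], [0, 0, 6], [0, 0, 6], [0, 0, 3]], "rot": [[0, 0, 0], [0, 0, 0], [0, 0, 0], [0, 0, 0], [0, 0, 0]], "hand": [1, 1, 1, 1, 1]}}

```text
t: 5.4
position: [0.497, 0.2838, 0.2328]
orientation: [3.138, -0.001, 1.794]
ft_force: [-0.6, 0.1, 3.4]
width: -0.0003
```

Request:
{"method": "play_rows", "body": {"travel": [[0, 0, 4], [0, 0, 4], [0, 0, 2], [0, 0, 0], [0, 0, 0]], "rot": [[0, 0, 0], [0, 0, 0], [0, 0, 0], [0, 0, 0], [0, 0, 0]], "hand": [1, 1, 1, 1, 1]}}

```text
t: 6.02
position: [0.497, 0.2838, 0.2222]
orientation: [3.138, -0.0, 1.794]
ft_force: [-1.0, -0.9, 3.1]
width: -0.0001
```

Request:
{"method": "play_rows", "body": {"travel": [[0, 0, 1], [0, 0, 1], [0, 0, 1], [0, 0, 0], [0, 0, 0]], "rot": [[0, 0, 0], [0, 0, 0], [0, 0, 0], [0, 0, 0], [0, 0, 0]], "hand": [1, 1, 1, 1, 1]}}

```text
t: 6.65
position: [0.497, 0.2838, 0.2195]
orientation: [3.137, -0.0, 1.794]
ft_force: [-1.4, -1.7, 2.8]
width: -0.0
```

Request:
{"method": "play_rows", "body": {"travel": [[0, 0, 1], [0, 0, 1], [0, 0, 0], [0, 0, 0], [0, 0, 0]], "rot": [[0, 0, 0], [0, 0, 0], [0, 0, 0], [0, 0, 0], [0, 0, 0]], "hand": [1, 1, 1, 1, 1]}}

```text
t: 7.28
position: [0.497, 0.2839, 0.2181]
orientation: [3.137, -0.0, 1.794]
ft_force: [-1.4, -1.4, 4.9]
width: -0.0001
```

Run:
```python
from h import *
im,d=get_image("scene");cv2.imwrite("pics/s2c.png",cv2.resize(im[200:380,400:600],None,fx=3,fy=3)[:,:,::-1])
s=bot.sense();print(s["ft_force"],s["wrist_torque"],s["position"],s["t"])
```

```text
[-0.6068 -1.5481  4.5855] [-0.3477  0.2781 -0.0353] [0.497  0.2839 0.2182] 7.325
```

View pics/s2c.png

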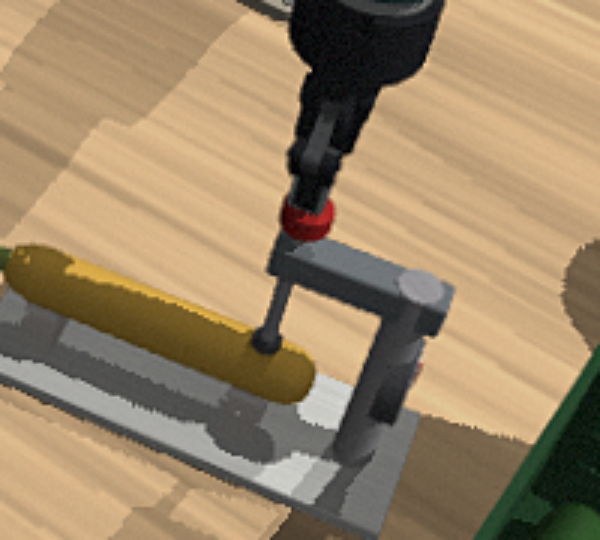

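Request:
{"method": "play_rows", "body": {"travel": [[0, 0, 1], [0, 0, 1], [0, 0, 1], [0, 0, 0.7], [0, 0, 0]], "rot": [[0, 0, 0], [0, 0, 0], [0, 0, 0], [0, 0, 0], [0, 0, 0]], "hand": [1, 1, 1, 1, 1]}}

```text
t: 7.95
position: [0.4971, 0.2839, 0.2157]
orientation: [3.136, 0.001, 1.794]
ft_force: [-1.6, -2.2, 6.2]
width: -0.0002
```

Request:
{"method": "play_rows", "body": {"travel": [[0, 0, 1], [0, 0, 1], [0, 0, 0.5], [0, 0, 0], [0, 0, 0]], "rot": [[0, 0, 0], [0, 0, 0], [0, 0, 0], [0, 0, 0], [0, 0, 0]], "hand": [1, 1, 1, 1, 1]}}

```text
t: 8.57
position: [0.497, 0.2839, 0.2153]
orientation: [3.135, 0.001, 1.794]
ft_force: [-1.7, -1.5, 7.3]
width: -0.0003
```

Request:
{"method": "play_rows", "body": {"travel": [[0, 0, 0], [0, 0, 0], [0, 0, 0], [0, 0, 0], [0, 0, 0]], "rot": [[0, 0, 0], [0, 0, 0], [0, 0, 0], [0, 0, 0], [0, 0, 0]], "hand": [1, 1, 1, 1, 1]}}

```text
t: 9.2
position: [0.4971, 0.2839, 0.2169]
orientation: [3.133, 0.002, 1.794]
ft_force: [-1.9, -1.3, 6.0]
width: -0.0002
```

Request:
{"method": "play_rows", "body": {"travel": [[0, 0, 0], [0, 0, 0], [0, 0, 0], [0, 0, 0], [0, 0, 0]], "rot": [[0, 0, 0], [0, 0, 0], [0, 0, 0], [0, 0, 0], [0, 0, 0]], "hand": [1, 1, 1, 1, 1]}}

```text
t: 9.82
position: [0.497, 0.2839, 0.218]
orientation: [3.133, 0.002, 1.794]
ft_force: [-1.8, -0.9, 5.2]
width: -0.0001
```

Request:
{"method": "play_rows", "body": {"travel": [[0, 0, 1.3], [0, 0, 1.3], [0, 0, 1.3], [0, 0, 1.3], [0, 0, 0.4]], "rot": [[0, 0, 0], [0, 0, 0], [0, 0, 0], [0, 0, 0], [0, 0, 0]], "hand": [1, 1, 1, 1, 1]}}

```text
t: 10.45
position: [0.497, 0.2839, 0.214]
orientation: [3.132, 0.003, 1.794]
ft_force: [-1.6, -2.2, 8.1]
width: 0.0003
```

Request:
{"method": "play_rows", "body": {"travel": [[0, 0, 0.5], [0, 0, 0.4], [0, 0, 0.4], [0, 0, 0.4], [0, 0, 0.4]], "rot": [[0, 0, 0], [0, 0, 0], [0, 0, 0], [0, 0, 0], [0, 0, 0]], "hand": [1, 1, 1, 1, 1]}}

```text
t: 11.08
position: [0.4971, 0.2839, 0.2143]
orientation: [3.13, 0.004, 1.793]
ft_force: [-2.7, -2.2, 7.5]
width: -0.0003
```

Request:
{"method": "play_rows", "body": {"travel": [[0, 0, 0.4], [0, 0, 0.4], [0, 0, 0.4], [0, 0, 0.4], [0, 0, 0.4]], "rot": [[0, 0, 0], [0, 0, 0], [0, 0, 0], [0, 0, 0], [0, 0, 0]], "hand": [1, 1, 1, 1, 1]}}

```text
t: 11.7
position: [0.4971, 0.2839, 0.2146]
orientation: [3.128, 0.005, 1.793]
ft_force: [-1.5, -2.0, 8.8]
width: -0.0
```

Request:
{"method": "play_rows", "body": {"travel": [[0, 0, 0.4], [0, 0, 0.4], [0, 0, 0.4], [0, 0, 0.4], [0, 0, 0.4]], "rot": [[0, 0, 0], [0, 0, 0], [0, 0, 0], [0, 0, 0], [0, 0, 0]], "hand": [1, 1, 1, 1, 1]}}

```text
t: 12.32
position: [0.497, 0.2839, 0.2148]
orientation: [3.127, 0.006, 1.793]
ft_force: [-1.0, -1.6, 7.1]
width: 0.0
```

Run:
```python
from h import *
im,d=get_image("scene");cv2.imwrite("pics/s3c.png",cv2.resize(im[200:380,400:600],None,fx=3,fy=3)[:,:,::-1])
s=bot.sense();print(s["ft_force"],s["position"],s["t"])
```

```text
[-1.6849 -1.3521  7.1648] [0.4971 0.2839 0.2147] 12.375
```

View pics/s3c.png

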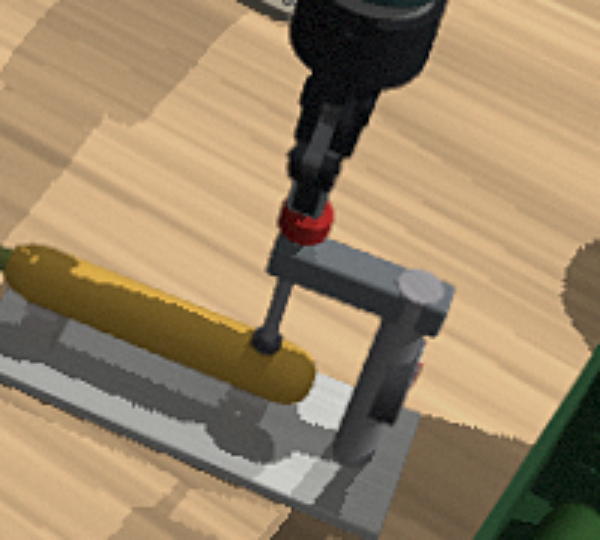

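The foot bears on the courgette and the knob has dropped a little further, so the hold is done. Next I let the foot rise.

Request:
{"method": "play_rows", "body": {"travel": [[0, 0, -10], [0, 0, -14], [0, 0, -14], [0, 0, -14], [0, 0, -20]], "rot": [[0, 0, 0], [0, 0, 0], [0, 0, 0], [0, 0, 0], [0, 0, 0]], "hand": [1, 1, 1, 1, 1]}}

```text
t: 13.0
position: [0.4959, 0.2841, 0.2898]
orientation: [3.128, 0.005, 1.793]
ft_force: [0.2, -0.4, -0.1]
width: 0.0003
```

Request:
{"method": "play_rows", "body": {"travel": [[0, 0, -30], [0, 0, -20], [0, 0, 0], [0, 0, 0], [0, 0, 0]], "rot": [[0, 0, 0], [0, 0, 0], [0, 0, 0], [0, 0, 0], [0, 0, 0]], "hand": [1, 0, 0, 0, 0]}}

```text
t: 13.62
position: [0.4939, 0.2849, 0.3426]
orientation: [3.128, 0.003, 1.794]
ft_force: [0.2, -0.9, 0.4]
width: 0.0721
```

Run:
```python
from h import *
im,d=get_image("scene");cv2.imwrite("pics/s4c.png",cv2.resize(im[200:380,400:600],None,fx=3,fy=3)[:,:,::-1])
r=finder.cut_out("scene","courgette")
for n in ["courgette","stem_end","knob_top"]: print(n,[(x["position"],x["confidence"]) for x in finder.spot_point("scene",n)][:1])
im,d=get_image("top");cv2.imwrite("pics/t4.png",im[:,:,::-1])
for n in ["courgette","stem_end"]: print(n,[(x["position"],x["confidence"]) for x in finder.spot_point("top",n)][:1])
im,d=get_image("wrist");cv2.imwrite("pics/w4.png",im[:,:,::-1])
for n in ["courgette","stem_end"]: print(n,[(x["position"],x["confidence"]) for x in finder.spot_point("wrist",n)][:1])
plan([0.5135,0.206,0.33],np.radians(103.2))
```

```text
courgette [([0.5109, 0.2156, 0.0596], 0.74)]
stem_end [([0.5421, 0.0871, 0.0601], 0.8)]
knob_top [([0.4982, 0.2817, 0.2595], 0.83)]
courgette [([0.5151, 0.2167, 0.0623], 0.83)]
stem_end [([0.5386, 0.0891, 0.0599], 0.78)]
courgette [([0.5122, 0.2186, 0.064], 0.95)]
stem_end [([0.5416, 0.087, 0.0586], 0.7)]
t 14.18 pos [0.4943 0.2852 0.3435] rpy [3.1265 0.0029 1.7943] F [-0.3708 -0.2363 -0.4399] w 0.0851 left 82.54925086361959 0.9641264485187045 rows needed 1.4
travel [[-59.2, 0.7, 10.0], [-22.2, 0.2, 3.7], [0.0, 0.0, 0.0], [0.0, 0.0, 0.0], [0.0, 0.0, 0.0]] 
rot [[0.6, 0.1, -0.3], [0.2, 0.0, -0.1], [0.0, 0.0, 0.0], [0.0, 0.0, 0.0], [0.0, 0.0, 0.0]]
```

View pics/s4c.png

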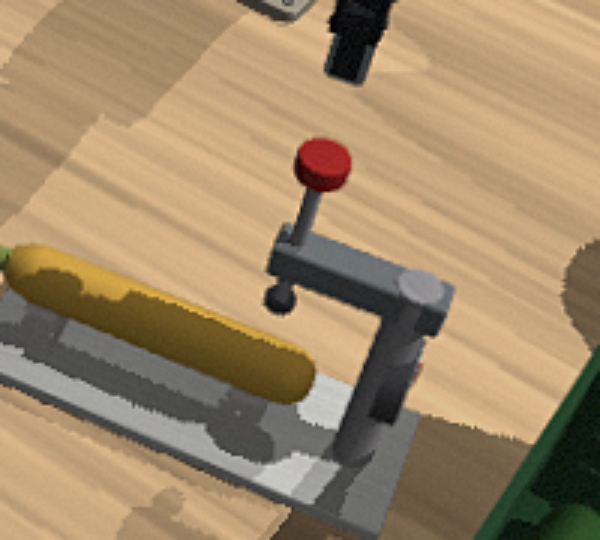

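View pics/w4.png

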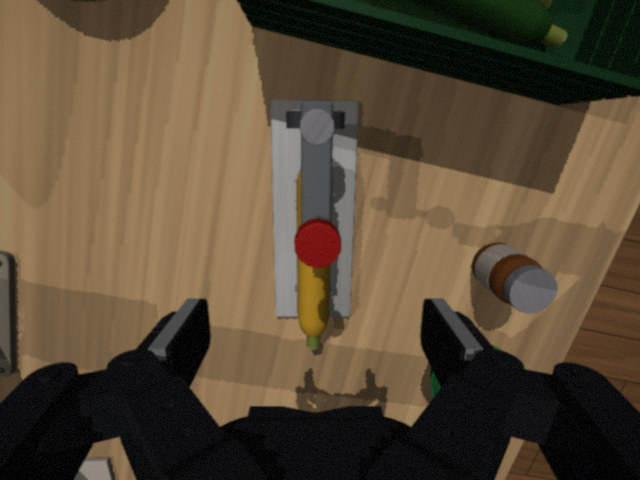

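Run:
```python
from h import *
im,d=get_image("scene");cv2.imwrite("pics/s5.png",cv2.resize(im[60:260,420:620],None,fx=3,fy=3,interpolation=cv2.INTER_CUBIC)[:,:,::-1])
t=cv2.imread("pics/t4.png");cv2.imwrite("pics/t4c.png",cv2.resize(t[200:400,100:300],None,fx=3,fy=3))
print(bot.sense()["joints"])
```

```text
[-0.1781  0.4515 -0.6101  1.5862  0.2847  1.1797 -0.624 ]
```

View pics/s5.png

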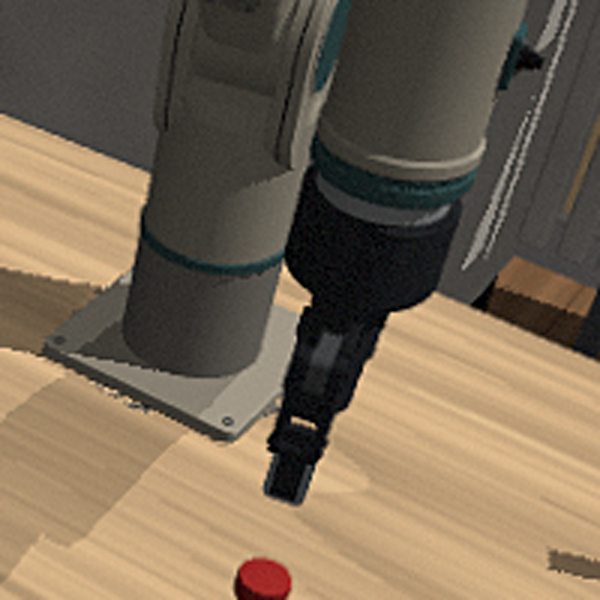

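View pics/t4c.png

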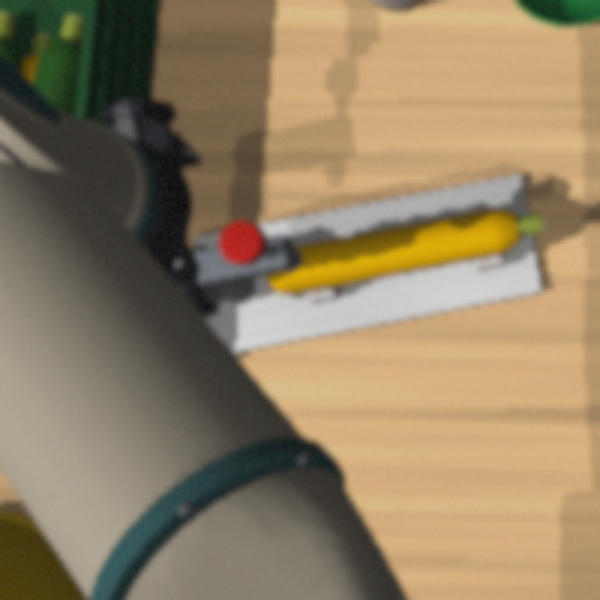

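Request:
{"method": "play_rows", "body": {"travel": [[-40, 0, 7], [-38, 0, 7], [0, 0, 25], [0, 0, 30], [0, 0, 30]], "rot": [[0.5, 0.1, 0], [0.4, 0, 0], [0, 0, 0], [0, 0, 0], [0, 0, 0]], "hand": [0, 0, 0, 0, 0]}}

```text
t: 14.85
position: [0.5148, 0.208, 0.2448]
orientation: [3.135, -0.0, 1.794]
ft_force: [0.1, 0.5, -0.4]
width: 0.0853
```

Run:
```python
from h import *
im,d=get_image("wrist");cv2.imwrite("pics/w6.png",im[:,:,::-1])
r=finder.cut_out("wrist","courgette")
s=bot.sense();M=camera_params("wrist")["mount"];R=Rn.from_euler("xyz",s["orientation"]).as_matrix()
if r:
    W,u,v=cloud("wrist",d,r[0]["pixels"]); W=(W@M[:3,:3].T+M[:3,3])@R.T+s["position"]
    q=W[(W[:,2]>.064)&(W[:,2]<.09)];mm=q[:,:2].mean(0);_,_,V=np.linalg.svd(q[:,:2]-mm);a=V[0]*np.sign(-V[0,1])
    print(len(q),mm,np.degrees(np.arctan2(a[1],a[0])),q[:,2].max(),((q[:,:2]-mm)@a).min(),((q[:,:2]-mm)@a).max())
    print("axis pt at y=.2087: x=",mm[0]+(0.2087-mm[1])*a[0]/a[1])
plan([0.5146,0.2087,0.12],np.radians(102.8),dmax=30)
```

```text
7149 [0.5139 0.1905] -77.61666099708036 0.08256153429034538 -0.07513331249462832 0.1069603461739714
axis pt at y=.2087: x= 0.5098858423228009
t 14.95 pos [0.5127 0.2069 0.2427] rpy [-3.1414  0.0009  1.7947] F [-0.639   0.7153  0.2597] w 0.0854 left 122.75916017779883 0.05787008539848016 rows needed 4.1
travel [[0.3, 0.6, 30.0], [0.3, 0.6, 30.0], [0.3, 0.6, 30.0], [0.3, 0.6, 30.0], [0.0, 0.1, 2.8]] 
rot [[0.0, 0.0, 0.0], [0.0, 0.0, 0.0], [0.0, 0.0, 0.0], [0.0, 0.0, 0.0], [0.0, 0.0, 0.0]]
```

View pics/w6.png

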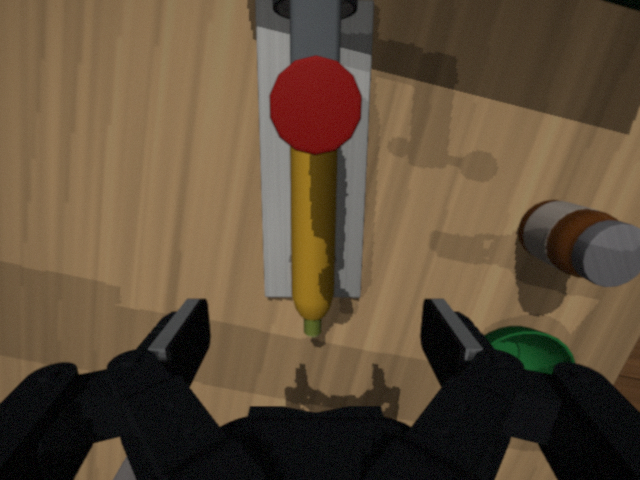

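Request:
{"method": "play_rows", "body": {"travel": [[-0.3, 0.2, 30], [-0.3, 0.2, 30], [-0.3, 0, 30], [0, 0, 30], [0, 0, 0]], "rot": [[0, 0, 0], [0, 0, 0], [0, 0, 0], [0, 0, 0], [0, 0, 0]], "hand": [0, 0, 0, 0, 0]}}

```text
t: 15.58
position: [0.5186, 0.2091, 0.1261]
orientation: [3.131, -0.001, 1.794]
ft_force: [-0.3, 0.1, 0.7]
width: 0.0852
```

Run:
```python
from h import *
plan([0.5135,0.2087,0.040],np.radians(102.8),dmax=20)
im,d=get_image("scene");cv2.imwrite("pics/s7.png",cv2.resize(im[100:340,380:600],None,fx=2.5,fy=2.5,interpolation=cv2.INTER_CUBIC)[:,:,::-1])
im,d=get_image("wrist");cv2.imwrite("pics/w7.png",im[:,:,::-1])
```

```text
t 15.57 pos [0.5186 0.2091 0.1261] rpy [ 3.1312 -0.001   1.7943] F [-0.2551  0.053   0.7183] w 0.0852 left 86.22637342870895 0.5966746229575244 rows needed 4.3
travel [[0.1, -1.4, 20.0], [0.1, -1.3, 20.0], [0.2, -1.3, 20.0], [0.2, -1.2, 20.0], [0.1, -0.4, 6.2]] 
rot [[0.1, 0.0, 0.0], [0.1, 0.0, 0.0], [0.1, 0.0, 0.0], [0.1, 0.0, 0.0], [0.0, 0.0, 0.0]]
```

View pics/s7.png

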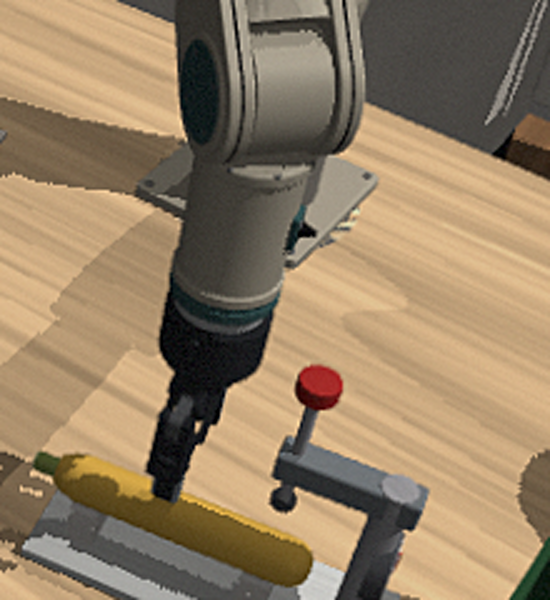

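View pics/w7.png

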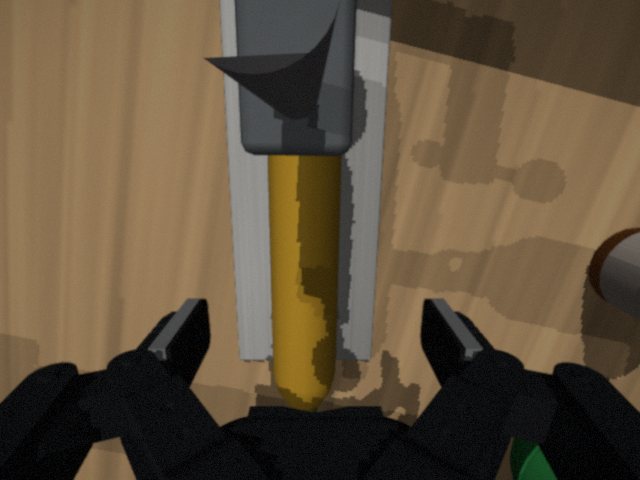

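Request:
{"method": "play_rows", "body": {"travel": [[0, -2, 20], [0, -2, 20], [0, -1, 20], [0, 0, 15], [0, 0, 8]], "rot": [[0.1, 0, 0], [0.1, 0, 0], [0.1, 0, 0], [0.1, 0, 0], [0, 0, 0]], "hand": [0, 0, 0, 0, 0]}}

```text
t: 16.3
position: [0.5245, 0.2136, 0.0529]
orientation: [3.115, -0.006, 1.793]
ft_force: [0.1, -0.5, 0.0]
width: 0.0855
```

Run:
```python
from h import *
plan([0.5135,0.2087,0.040],np.radians(102.8),dmax=20)
im,d=get_image("scene");cv2.imwrite("pics/s8.png",cv2.resize(im[140:380,380:600],None,fx=2.5,fy=2.5,interpolation=cv2.INTER_CUBIC)[:,:,::-1])
im,d=get_image("wrist");cv2.imwrite("pics/w8.png",im[:,:,::-1])
```

```text
t 16.3 pos [0.5245 0.2136 0.0529] rpy [ 3.1151 -0.0058  1.7928] F [ 0.1119 -0.4635  0.001 ] w 0.0855 left 17.60895944822436 1.5562371322386106 rows needed 1
travel [[-2.4, -12.1, 12.5], [0.0, 0.0, 0.0], [0.0, 0.0, 0.0], [0.0, 0.0, 0.0], [0.0, 0.0, 0.0]] 
rot [[1.5, -0.3, -0.1], [0.0, 0.0, 0.0], [0.0, 0.0, 0.0], [0.0, 0.0, 0.0], [0.0, 0.0, 0.0]]
```

View pics/s8.png

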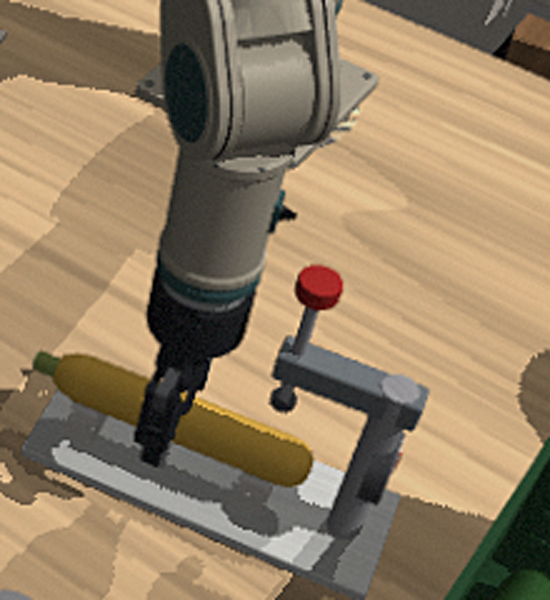

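View pics/w8.png

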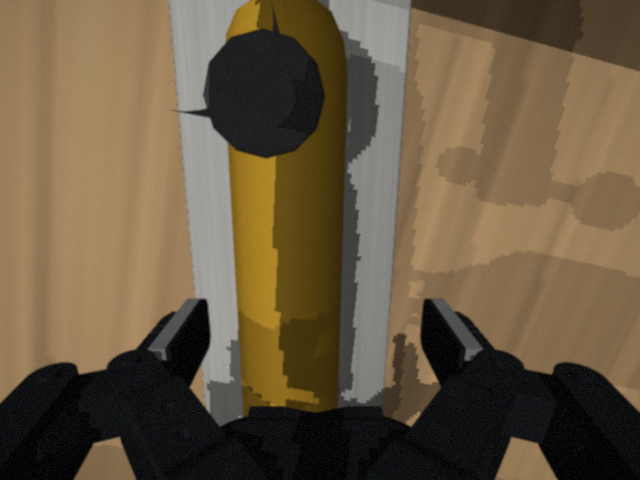

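Request:
{"method": "play_rows", "body": {"travel": [[-2, -8, 2], [0, -4, 4], [0, 0, 4], [0, 0, 3], [0, 0, 0]], "rot": [[1.5, -0.3, 0], [0.2, 0, 0], [0, 0, 0], [0, 0, 0], [0, 0, 0]], "hand": [0, 0, 0, 0, 0]}}

```text
t: 17.02
position: [0.5126, 0.2088, 0.0398]
orientation: [-3.137, -0.0, 1.793]
ft_force: [0.6, -0.8, 0.0]
width: 0.0855
```

Run:
```python
from h import *
plan([0.5135,0.2087,0.040],np.radians(102.8),dmax=20)
im,d=get_image("wrist");cv2.imwrite("pics/w9.png",im[:,:,::-1])
```

```text
t 17.02 pos [0.5126 0.2088 0.0398] rpy [-3.137  -0.0004  1.7927] F [ 0.5902 -0.7982  0.0122] w 0.0855 left 0.899005618399619 0.2769246651598641 rows needed 1
travel [[-0.3, 0.8, -0.3], [0.0, 0.0, 0.0], [0.0, 0.0, 0.0], [0.0, 0.0, 0.0], [0.0, 0.0, 0.0]] 
rot [[-0.3, 0.0, -0.1], [0.0, 0.0, 0.0], [0.0, 0.0, 0.0], [0.0, 0.0, 0.0], [0.0, 0.0, 0.0]]
```

View pics/w9.png

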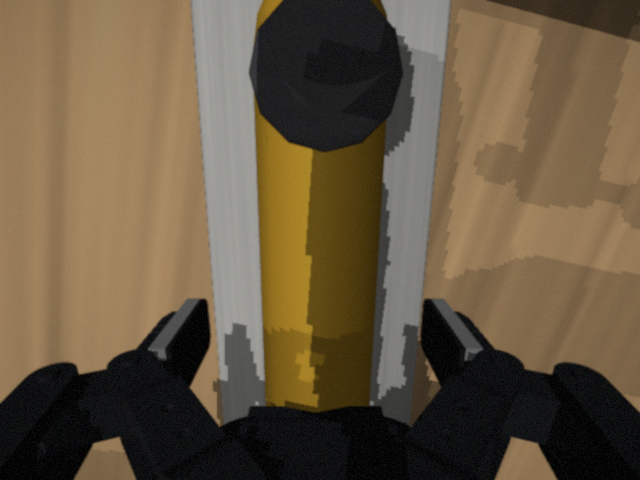

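Centred between the fingers (courgette at column 318, fingers' middle at 315). Closing.

Request:
{"method": "play_rows", "body": {"travel": [[0, 0.8, 0], [0, 0, 0], [0, 0, 0], [0, 0, 0], [0, 0, 0]], "rot": [[-0.3, 0, 0], [0, 0, 0], [0, 0, 0], [0, 0, 0], [0, 0, 0]], "hand": [0.3, 0.5, 1, 1, 1]}}

```text
t: 17.7
position: [0.5139, 0.2092, 0.0403]
orientation: [3.14, -0.001, 1.792]
ft_force: [0.5, -0.0, 0.2]
width: 0.0413
```

Request:
{"method": "play_rows", "body": {"travel": [[0, 0, 0], [0, 0, 0], [0, 0, -2], [0, 0, -2], [0, 0, -2]], "rot": [[0, 0, 0], [0, 0, 0], [0, 0, 0], [0, 0, 0], [0, 0, 0]], "hand": [1, 1, 1, 1, 1]}}

```text
t: 18.32
position: [0.513, 0.2087, 0.0458]
orientation: [-3.141, -0.0, 1.792]
ft_force: [0.5, -0.2, -2.7]
width: 0.0412
```

Request:
{"method": "play_rows", "body": {"travel": [[0, 0, -4], [0, 0, -4], [0, 0, -4], [0, 0, -2], [0, 0, 0]], "rot": [[0, 0, 0], [0, 0, 0], [0, 0, 0], [0, 0, 0], [0, 0, 0]], "hand": [1, 1, 1, 1, 1]}}

```text
t: 18.95
position: [0.5131, 0.2087, 0.0611]
orientation: [3.141, -0.0, 1.792]
ft_force: [0.3, 0.7, -2.8]
width: 0.0414
```

Run:
```python
from h import *
plan([0.5135+.12*.2215,0.2087-.12*.975,0.062],np.radians(102.8),dmax=25)
im,d=get_image("scene");cv2.imwrite("pics/s10.png",cv2.resize(im[140:380,380:600],None,fx=2.5,fy=2.5,interpolation=cv2.INTER_CUBIC)[:,:,::-1])
```

```text
t 18.95 pos [0.5131 0.2087 0.0611] rpy [ 3.1413 -0.0001  1.7925] F [ 0.3038  0.6515 -2.7702] w 0.0414 left 120.04130597485101 0.10009467282335506 rows needed 4.8
travel [[-25.0, 0.1, -0.2], [-25.0, 0.1, -0.2], [-25.0, 0.1, -0.2], [-25.0, 0.1, -0.2], [-20.0, 0.1, -0.1]] 
rot [[0.0, 0.0, 0.0], [0.0, 0.0, 0.0], [0.0, 0.0, 0.0], [0.0, 0.0, 0.0], [0.0, 0.0, 0.0]]
```

View pics/s10.png

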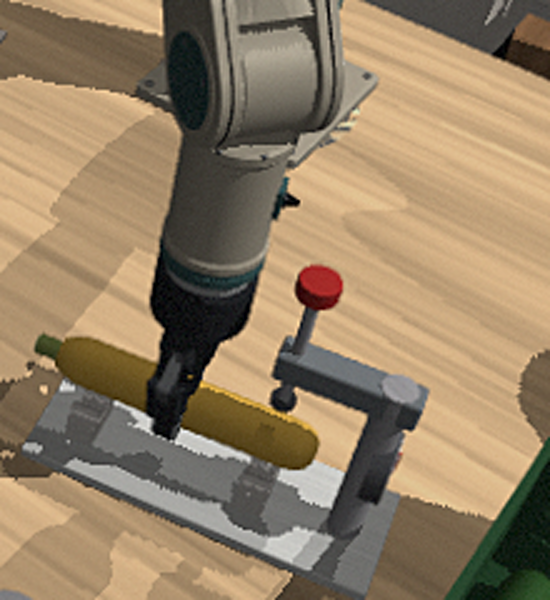

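Request:
{"method": "play_rows", "body": {"travel": [[-15, 0, 0], [-25, 0, 0], [-25, 0, 0], [-25, 0, 0], [-30, 0, 0]], "rot": [[0, 0, 0], [0, 0, 0], [0, 0, 0], [0, 0, 0], [0, 0, 0]], "hand": [1, 1, 1, 1, 1]}}

```text
t: 19.62
position: [0.5399, 0.086, 0.0603]
orientation: [-3.14, 0.001, 1.795]
ft_force: [0.5, -0.0, -3.0]
width: 0.0414
```

Run:
```python
from h import *
plan([0.545,0.05,0.16],np.radians(102.8),dmax=30)
```

```text
t 19.62 pos [0.5399 0.086  0.0603] rpy [-3.1401  0.0012  1.7954] F [ 0.4856 -0.0491 -3.0027] w 0.0414 left 106.13155074906774 0.12719349732427548 rows needed 3.5
travel [[-10.3, -0.9, -28.2], [-10.3, -0.9, -28.2], [-10.3, -0.9, -28.2], [-5.5, -0.5, -15.2], [0.0, 0.0, 0.0]] 
rot [[0.0, 0.0, 0.0], [0.0, 0.0, 0.0], [0.0, 0.0, 0.0], [0.0, 0.0, 0.0], [0.0, 0.0, 0.0]]
```

Request:
{"method": "play_rows", "body": {"travel": [[-8, 0, -25], [-12, 0, -28], [-12, 0, -28], [-12, 0, -20], [-12, 0, -14]], "rot": [[0, 0, 0], [0, 0, -2], [0, 0, -4], [0, 0, -6], [0, 0, -6]], "hand": [1, 1, 1, 1, 1]}}

```text
t: 20.25
position: [0.5545, 0.0194, 0.1759]
orientation: [-3.129, 0.004, 2.109]
ft_force: [-1.1, 0.8, -3.4]
width: 0.0411
```

Run:
```python
from h import *
plan([0.48,-0.2085,0.16],np.radians(180),dmax=40,amax=8)
print(bot.sense()["joints"])
```

```text
t 20.25 pos [0.5545 0.0194 0.1759] rpy [-3.1287  0.0038  2.1091] F [-1.0977  0.8071 -3.3578] w 0.0411 left 240.30546192512404 59.16078932553823 rows needed 7.4
travel [[-21.3, -24.4, 2.5], [-17.7, -27.1, 2.5], [-13.7, -29.3, 2.5], [-9.5, -31.0, 2.4], [-5.1, -32.0, 2.4]] 
rot [[-0.1, 0.0, -8.0], [-0.1, 0.0, -8.0], [-0.1, 0.0, -8.0], [-0.1, 0.0, -8.0], [-0.1, 0.0, -8.0]]
[ 0.3252  0.6413 -0.6518  1.8236  0.5091  0.8617 -0.0382]
```

Request:
{"method": "play_rows", "body": {"travel": [[-21, -24, 2], [-18, -27, 2], [-14, -29, 2], [-10, -31, 2], [-5, -32, 2]], "rot": [[-0.1, 0, -8], [-0.1, 0, -8], [-0.1, 0, -8], [-0.1, 0, -8], [-0.1, 0, -8]], "hand": [1, 1, 1, 1, 1]}}

```text
t: 20.88
position: [0.5044, -0.1452, 0.1676]
orientation: [-3.134, -0.001, 2.827]
ft_force: [0.6, 0.0, -2.2]
width: 0.0417
```

Run:
```python
from h import *
plan([0.48,-0.2085,0.153],np.radians(180.1),dmax=35,amax=7)
```

```text
t 20.88 pos [ 0.5044 -0.1452  0.1676] rpy [-3.1342 -0.0006  2.8275] F [ 0.5695  0.0285 -2.1712] w 0.0417 left 69.38608085186019 18.10144337437841 rows needed 2.6
travel [[1.4, -26.2, 5.8], [4.6, -25.8, 5.8], [4.5, -14.7, 3.3], [0.0, 0.0, 0.0], [0.0, 0.0, 0.0]] 
rot [[-0.2, 0.0, -7.0], [-0.2, 0.0, -7.0], [-0.1, 0.0, -4.1], [0.0, 0.0, 0.0], [0.0, 0.0, 0.0]]
```

Request:
{"method": "play_rows", "body": {"travel": [[1.4, -26, 5], [4.6, -26, 5], [4.5, -14, 3], [0, 0, 0], [0, 0, 0]], "rot": [[-0.2, 0, -7], [-0.2, 0, -7], [-0.1, 0, -4], [0, 0, 0], [0, 0, 0]], "hand": [1, 1, 1, 1, 1]}}

```text
t: 21.5
position: [0.4732, -0.2192, 0.1523]
orientation: [-3.14, -0.008, 3.139]
ft_force: [0.1, 0.7, -2.2]
width: 0.0413
```

Request:
{"method": "play_rows", "body": {"travel": [[0, 0, 0], [0, 0, 0], [0, 0, 0], [0, 0, 0], [0, 0, 0]], "rot": [[0, 0, 0], [0, 0, 0], [0, 0, 0], [0, 0, 0], [0, 0, 0]], "hand": [1, 1, 1, 1, 1]}}

```text
t: 22.12
position: [0.4745, -0.2167, 0.1531]
orientation: [-3.139, -0.007, -3.141]
ft_force: [0.4, -0.2, -3.1]
width: 0.0413
```

```bash
cat > m.py <<'E'
from h import *
import sys
tag=sys.argv[1]
for c in ["scene","top"]:
    im,d=get_image(c); np.savez(f"f_{c}.npz",im=im,d=d)
    u0,v0=((180,150) if c=="scene" else (340,120))
    cv2.imwrite(f"pics/{c}{tag}.png",cv2.resize(im[v0:v0+200,u0:u0+260],None,fx=3,fy=3,interpolation=cv2.INTER_CUBIC)[:,:,::-1])
    for n in ["stem_end","lens","courgette","camera"]: print(c,n,[(x["position"],round(x["confidence"],2)) for x in finder.spot_point(c,n)][:1])
    r=finder.cut_out(c,"courgette")
    if r:
        W,u,v=cloud(c,d,r[0]["pixels"]); np.savez(f"f_{c}_c.npz",W=W,u=u,v=v,col=im[v,u])
        k=(W[:,2]>.1);W=W[k]
        mm=np.median(W,0);_,_,V=np.linalg.svd(W-W.mean(0),full_matrices=False);a=V[0]*np.sign(V[0,0])
        print(c,"cloud",len(W),W.min(0),W.max(0),"axis yaw",np.degrees(np.arctan2(a[1],a[0])),"pitch",np.degrees(np.arcsin(a[2])))
        x=W[:,0]
        for lo in np.arange(x.min(),x.max(),.03):
            q=W[(x>=lo)&(x<lo+.03)]
            if len(q)>5: print("  x",round(lo+.015,3),"y",q[:,1].min(),q[:,1].max(),"zmax",np.percentile(q[:,2],98),len(q))
s=bot.sense();print(s["t"],s["position"],s["orientation"],s["ft_force"],s["wrist_torque"])
E
python3 m.py 11
```

```text
scene stem_end [([0.5976, -0.2206, 0.1741], 0.61)]
scene lens [([0.7237, -0.2146, 0.1714], 0.7)]
scene courgette [([0.4689, -0.2187, 0.1738], 0.62)]
scene camera [([0.7216, -0.2104, -0.0025], 0.72)]
scene cloud 960 [ 0.3693 -0.233   0.16  ] [ 0.6038 -0.192   0.198 ] axis yaw -2.6806649230595365 pitch -0.8019882940881266
  x 0.384 y -0.22209834243949894 -0.1924660544304626 zmax 0.19711372122004633 128
  x 0.414 y -0.2059988427443172 -0.19202367677456 zmax 0.19319290097517344 61
  x 0.474 y -0.22386248859332503 -0.19625840062411182 zmax 0.196994844211019 39
  x 0.504 y -0.2330373005378865 -0.1936966130225984 zmax 0.1967088733322902 193
  x 0.534 y -0.2325317033550945 -0.19316261798492038 zmax 0.19622268905188672 208
  x 0.564 y -0.23238270987028717 -0.19357112440783497 zmax 0.19649377734681223 243
  x 0.594 y -0.22624472014276562 -0.2048676346310018 zmax 0.18538274816842498 88
top stem_end [([0.6, -0.2166, 0.1698], 0.68)]
top lens [([0.7195, -0.205, 0.1712], 0.86)]
top courgette []
top camera [([0.7231, -0.2114, -0.0007], 0.71)]
top cloud 178 [0.7488 0.206  0.1   ] [0.8017 0.2634 0.1067] axis yaw 87.57470475088189 pitch 0.890371432861361
  x 0.764 y 0.20792290036542466 0.2631489217629605 zmax 0.10480626445695745 102
  x 0.794 y 0.20604802914000908 0.26342685362287666 zmax 0.10486010806986407 76
22.725 [ 0.4744 -0.217   0.1531] [-3.1395 -0.007   3.1414] [-0.0263 -0.2736 -2.5109] [ 0.012  -0.0385 -0.0227]
```

View pics/scene11.png

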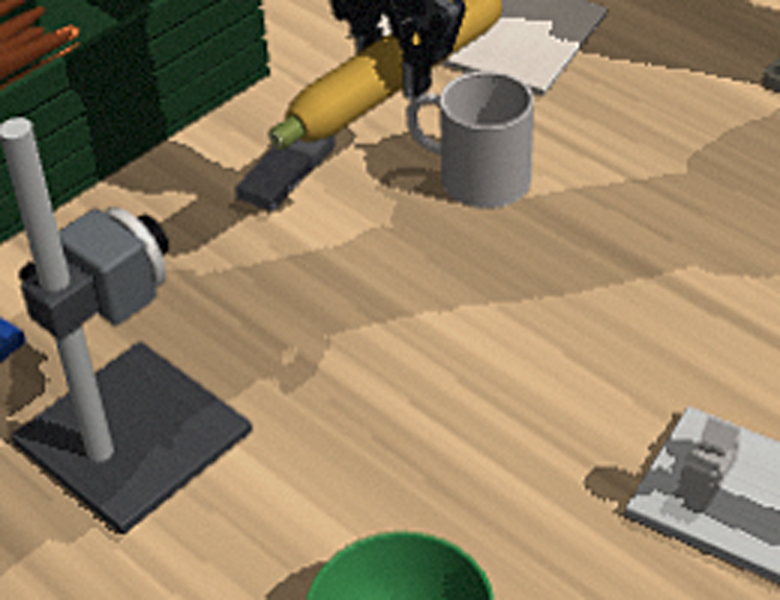

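View pics/top11.png

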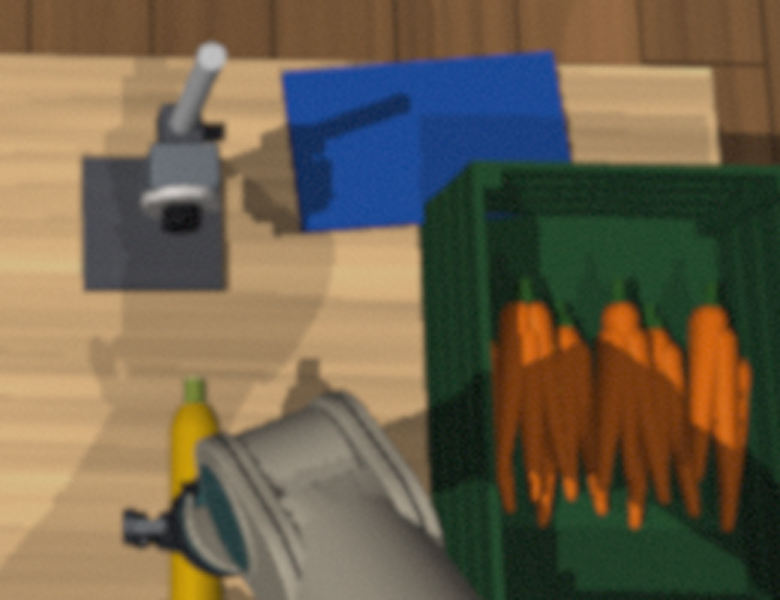

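```bash
cat > n.py <<'E'
from h import *
def proj_y(c,u,v,z):
    p=camera_params(c);q=cv2.undistortPoints(np.array([[[u,v]]],float),p["K"],p["dist"])[0,0]
    d=p["R"].T@np.r_[q,1];o=-p["R"].T@p["t"];return o+d*(z-o[2])/d[2]
for c in ["top","scene"]:
    z=np.load(f"f_{c}.npz");im=z["im"].astype(int);d=z["d"]
    W,u,v=cloud(c,d); col=im[v,u]
    roi=(W[:,0]>.36)&(W[:,0]<.66)&(W[:,1]>-.26)&(W[:,1]<-.16)&(W[:,2]>.14)&(W[:,2]<.21)
    sat=col.max(1)-col.min(1)
    k=roi&(sat>40); 
    w=W[k];cc=col[k];uu=u[k];vv=v[k]
    print(c,k.sum(),"xmax",np.sort(w[:,0])[-5:])
    for lo in np.arange(.48,.62,.015):
        b=(w[:,0]>=lo)&(w[:,0]<lo+.015)
        if b.sum()>4: print("  x %.3f y %.4f..%.4f mid %.4f zmax %.4f n %d"%(lo+.0075,w[b,1].min(),w[b,1].max(),(w[b,1].min()+w[b,1].max())/2,np.percentile(w[b,2],97),b.sum()))
    # camera head
    h=(W[:,0]>.70)&(W[:,0]<.80)&(W[:,1]>-.26)&(W[:,1]<-.16)&(W[:,2]>.14)&(W[:,2]<.215)
    for lo in np.arange(.715,.79,.008):
        b=h&(W[:,0]>=lo)&(W[:,0]<lo+.008)
        if b.sum()>4: print("  head x %.3f y %.4f..%.4f mid %.4f z %.4f..%.4f n %d"%(lo+.004,W[b,1].min(),W[b,1].max(),(W[b,1].min()+W[b,1].max())/2,W[b,2].min(),np.percentile(W[b,2],97),b.sum()))
E
python3 n.py
```

```text
top 1071 xmax [0.5999 0.6008 0.6008 0.601  0.6012]
  x 0.502 y -0.2023..-0.1987 mid -0.2005 zmax 0.1881 n 10
  x 0.517 y -0.2151..-0.1984 mid -0.2068 zmax 0.1966 n 39
  x 0.532 y -0.2152..-0.1986 mid -0.2069 zmax 0.1960 n 55
  x 0.547 y -0.2277..-0.1990 mid -0.2133 zmax 0.1972 n 62
  x 0.562 y -0.2369..-0.1994 mid -0.2182 zmax 0.1963 n 101
  x 0.578 y -0.2351..-0.2026 mid -0.2188 zmax 0.1932 n 60
  x 0.593 y -0.2263..-0.2111 mid -0.2187 zmax 0.1857 n 43
  head x 0.727 y -0.2257..-0.1941 mid -0.2099 z 0.1571..0.1904 n 71
  head x 0.735 y -0.2222..-0.1942 mid -0.2082 z 0.1719..0.1918 n 37
  head x 0.743 y -0.2403..-0.1785 mid -0.2094 z 0.1498..0.2056 n 160
  head x 0.751 y -0.2385..-0.1789 mid -0.2087 z 0.1790..0.2056 n 73
  head x 0.759 y -0.2364..-0.1810 mid -0.2087 z 0.1607..0.2038 n 84
  head x 0.767 y -0.2367..-0.1814 mid -0.2090 z 0.1601..0.2058 n 81
  head x 0.775 y -0.2369..-0.1808 mid -0.2089 z 0.1591..0.2034 n 85
  head x 0.783 y -0.2373..-0.1812 mid -0.2092 z 0.1612..0.2041 n 79
  head x 0.791 y -0.2314..-0.1837 mid -0.2076 z 0.1899..0.2030 n 24
scene 1017 xmax [0.5996 0.599
[... 410 characters left out ...]
-0.2125 zmax 0.1916 n 93
  x 0.593 y -0.2260..-0.2060 mid -0.2160 zmax 0.1848 n 45
  head x 0.727 y -0.2153..-0.1912 mid -0.2033 z 0.1658..0.1899 n 34
  head x 0.735 y -0.2132..-0.1921 mid -0.2027 z 0.1701..0.1895 n 23
  head x 0.743 y -0.2283..-0.1759 mid -0.2021 z 0.1560..0.2053 n 60
  head x 0.751 y -0.2316..-0.1757 mid -0.2037 z 0.1476..0.2042 n 131
  head x 0.759 y -0.2327..-0.1765 mid -0.2046 z 0.1456..0.2026 n 125
  head x 0.767 y -0.2348..-0.1759 mid -0.2054 z 0.1476..0.2022 n 145
  head x 0.775 y -0.2341..-0.1750 mid -0.2046 z 0.1482..0.2023 n 136
  head x 0.783 y -0.2355..-0.1758 mid -0.2057 z 0.1472..0.2023 n 139
  head x 0.791 y -0.2257..-0.1771 mid -0.2014 z 0.1495..0.2008 n 182
```

Run:
```python
from h import *
plan([0.5175,-0.208,0.1517],np.radians(180.2),dmax=15)
```

```text
t 22.73 pos [ 0.4744 -0.217   0.1531] rpy [-3.1395 -0.007   3.1414] F [-0.0263 -0.2736 -2.5109] w 0.0412 left 44.0705267892485 0.46863369631354646 rows needed 2.9
travel [[-14.7, 3.1, 0.4], [-14.7, 3.0, 0.4], [-13.8, 2.8, 0.4], [0.0, 0.0, 0.0], [0.0, 0.0, 0.0]] 
rot [[0.0, -0.1, -0.1], [0.0, -0.1, -0.1], [0.0, -0.1, -0.1], [0.0, 0.0, 0.0], [0.0, 0.0, 0.0]]
```

Request:
{"method": "play_rows", "body": {"travel": [[-12, 3, 0.4], [-12, 3, 0.4], [-12, 3, 0.4], [-6, 0, 0], [0, 0, 0]], "rot": [[0, -0.2, -0.1], [0, -0.1, -0.1], [0, -0.1, 0], [0, 0, 0], [0, 0, 0]], "hand": [1, 1, 1, 1, 1]}}

```text
t: 23.35
position: [0.5206, -0.2065, 0.1516]
orientation: [-3.14, 0.002, -3.137]
ft_force: [0.1, 0.2, -2.9]
width: 0.0411
```

Run:
```python
from h import *
plan([0.5175,-0.208,0.1517],np.radians(180.2),dmax=15)
```

```text
t 23.35 pos [ 0.5206 -0.2065  0.1516] rpy [-3.1402  0.0018 -3.1374] F [ 0.0835  0.2248 -2.9477] w 0.0411 left 3.398474469013081 0.13716958528058315 rows needed 1
travel [[3.1, -1.4, -0.1], [0.0, 0.0, 0.0], [0.0, 0.0, 0.0], [0.0, 0.0, 0.0], [0.0, 0.0, 0.0]] 
rot [[-0.1, 0.1, 0.0], [0.0, 0.0, 0.0], [0.0, 0.0, 0.0], [0.0, 0.0, 0.0], [0.0, 0.0, 0.0]]
```

Request:
{"method": "play_rows", "body": {"travel": [[2, -1, 0], [1, -0.4, 0], [0, 0, 0], [0, 0, 0], [0, 0, 0]], "rot": [[0, 0.1, 0], [0, 0, 0], [0, 0, 0], [0, 0, 0], [0, 0, 0]], "hand": [1, 1, 1, 1, 1]}}

```text
t: 23.98
position: [0.516, -0.2088, 0.1515]
orientation: [-3.14, -0.002, -3.138]
ft_force: [-0.4, -1.1, -2.3]
width: 0.0412
```

```bash
python3 m.py 12 | grep -v "  x"; python3 n.py
python3 - <<'E'
from h import *
im,d=get_image("wrist");cv2.imwrite("pics/w12.png",im[:,:,::-1])
s=bot.sense();M=camera_params("wrist")["mount"];R=Rn.from_euler("xyz",s["orientation"]).as_matrix()
for n in ["stem_end","lens","courgette"]: print(n,[(x["position"],x["confidence"]) for x in finder.spot_point("wrist",n)][:1])
E
```

```text
scene stem_end [([0.6416, -0.2099, 0.1722], 0.84)]
scene lens [([0.7249, -0.2123, 0.1726], 0.63)]
scene courgette [([0.5097, -0.2083, 0.1705], 0.93)]
scene camera [([0.722, -0.211, -0.0035], 0.74)]
scene cloud 1123 [ 0.4054 -0.2364  0.1554] [ 0.6445 -0.1437  0.2532] axis yaw -1.7728190683988725 pitch -1.012980927514326
top stem_end [([0.6413, -0.2072, 0.1709], 0.87)]
top lens [([0.7226, -0.2086, 0.1745], 0.77)]
top courgette [([0.509, -0.2122, 0.1715], 0.74)]
top camera [([0.7228, -0.2121, -0.0019], 0.82)]
top cloud 980 [ 0.4016 -0.229   0.1719] [ 0.6427 -0.1616  0.408 ] axis yaw 1.5941629222918512 pitch -0.7385992789273851
24.575 [ 0.516  -0.2087  0.1514] [-3.1396 -0.0018 -3.1382] [ 0.3817 -0.5303 -2.5721] [-0.0051  0.0149 -0.0228]
top 997 xmax [0.6414 0.6417 0.6419 0.6423 0.6427]
  x 0.487 y -0.2290..-0.1898 mid -0.2094 zmax 0.1961 n 96
  x 0.502 y -0.2012..-0.1649 mid -0.1831 zmax 0.1986 n 22
  x 0.547 y -0.1940..-0.1897 mid -0.1919 zmax 0.1843 n 9
  x 0.562 y -0.2046..-0.1898 mid -0.1972 zmax 0.1946 n 31
  x 0.578 y -0.2047..-0.1902 mid -0.1975 zmax 0.1943 n 47
  x 0.593 y -0.202
[... 1366 characters left out ...]
 -0.2146..-0.1925 mid -0.2036 z 0.1642..0.1897 n 33
  head x 0.735 y -0.2128..-0.1920 mid -0.2024 z 0.1680..0.1907 n 24
  head x 0.743 y -0.2286..-0.1762 mid -0.2024 z 0.1602..0.2054 n 62
  head x 0.751 y -0.2285..-0.1733 mid -0.2009 z 0.1448..0.2038 n 129
  head x 0.759 y -0.2341..-0.1756 mid -0.2049 z 0.1481..0.2022 n 127
  head x 0.767 y -0.2335..-0.1756 mid -0.2046 z 0.1445..0.2022 n 137
  head x 0.775 y -0.2326..-0.1760 mid -0.2043 z 0.1461..0.2019 n 138
  head x 0.783 y -0.2327..-0.1761 mid -0.2044 z 0.1448..0.2023 n 153
  head x 0.791 y -0.2253..-0.1773 mid -0.2013 z 0.1469..0.1998 n 165
stem_end []
lens [([0.4463, -0.3576, 0.0012], 0.61)]
courgette [([0.5102, -0.2095, 0.1727], 0.97)]
```

View pics/top12.png

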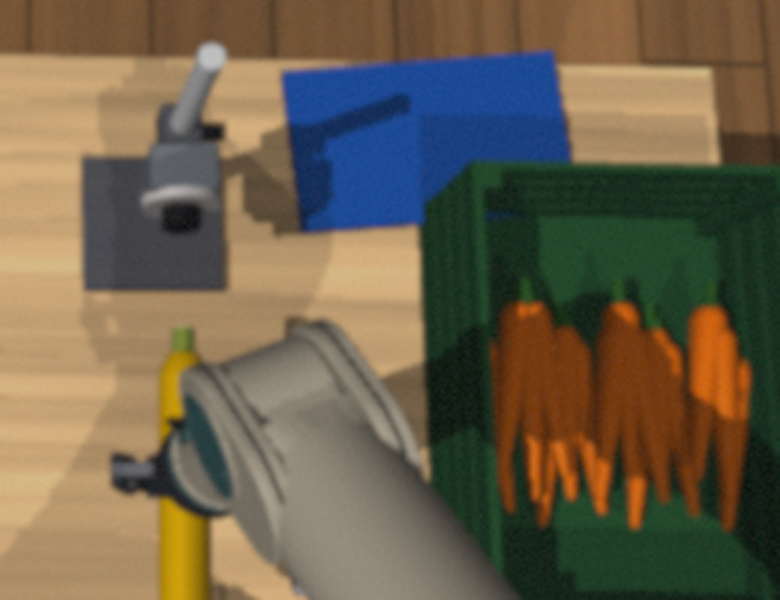

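View pics/scene12.png

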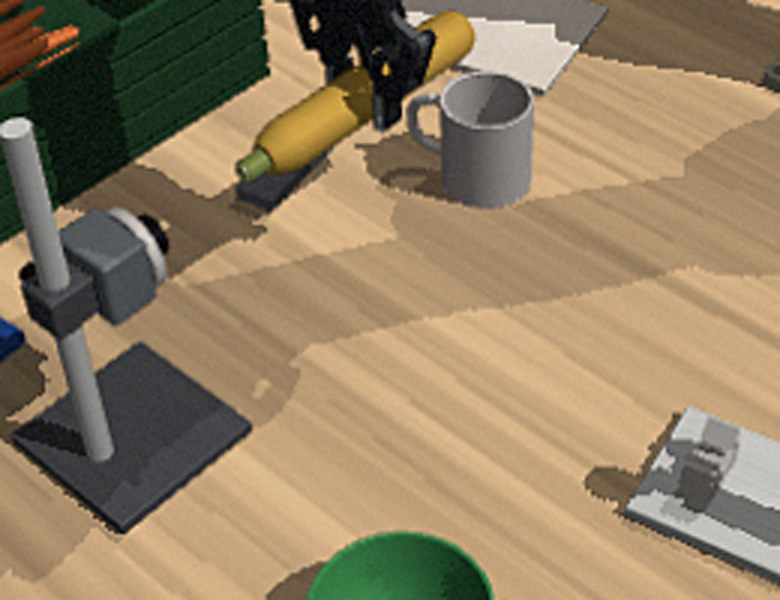

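View pics/w12.png

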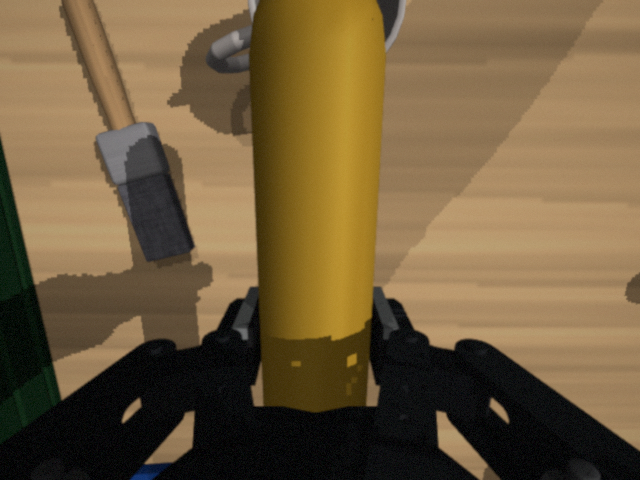

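Request:
{"method": "play_rows", "body": {"travel": [[-1, 0.2, -0.3], [-1, 0.2, -0.2], [0, 0, 0], [0, 0, 0], [0, 0, 0]], "rot": [[0, -0.1, 0], [0, -0.1, 0], [0, 0, 0], [0, 0, 0], [0, 0, 0]], "hand": [1, 1, 1, 1, 1]}}

```text
t: 25.4
position: [0.5182, -0.2083, 0.152]
orientation: [-3.14, 0.002, -3.138]
ft_force: [0.4, 0.9, -2.5]
width: 0.0412
```

Request:
{"method": "play_rows", "body": {"travel": [[0, 0, 0], [0, 0, 0], [0, 0, 0], [0, 0, 0], [0, 0, 0]], "rot": [[0, 0, 0], [0, 0, 0], [0, 0, 0], [0, 0, 0], [0, 0, 0]], "hand": [1, 1, 1, 1, 1]}}

```text
t: 26.02
position: [0.5181, -0.2083, 0.1519]
orientation: [-3.14, 0.002, -3.138]
ft_force: [0.2, 0.3, -2.8]
width: 0.0412
```

```bash
python3 m.py 13 | grep -v "  x"; python3 n.py|grep -v head;python3 - <<'E'
from h import *
plan([0.518,-0.2083,0.152],np.radians(180.2),dmax=15)
print(bot.sense()["joint_velocities"])
for n in ["bowl","mug","jar","brush"]: print(n,[(x["position"],x["confidence"]) for x in finder.spot_point("scene",n)][:1])
E
```

```text
scene stem_end [([0.6457, -0.2078, 0.1746], 0.56)]
scene lens [([0.7235, -0.2119, 0.1733], 0.77)]
scene courgette [([0.511, -0.2081, 0.1724], 0.73)]
scene camera [([0.7227, -0.2083, -0.0034], 0.97)]
scene cloud 1094 [ 0.4066 -0.2236  0.1585] [ 0.6461 -0.1476  0.2263] axis yaw -1.7620719922358223 pitch -0.7972967748112086
top stem_end [([0.6418, -0.2057, 0.1711], 0.82)]
top lens [([0.7219, -0.2075, 0.1713], 0.65)]
top courgette [([0.509, -0.2098, 0.1709], 0.83)]
top camera [([0.7244, -0.2126, 0.0002], 0.95)]
top cloud 955 [ 0.4016 -0.2285  0.1716] [ 0.645  -0.1536  0.5081] axis yaw 1.5693500100081557 pitch -0.3103201935065076
26.625 [ 0.5181 -0.2083  0.1519] [-3.1396  0.0019 -3.1382] [ 0.3373 -0.2421 -3.3402] [-0.0062 -0.0205 -0.0419]
top 993 xmax [0.6432 0.6439 0.644  0.6442 0.645 ]
  x 0.487 y -0.2291..-0.1894 mid -0.2092 zmax 0.1967 n 103
  x 0.502 y -0.2015..-0.1650 mid -0.1833 zmax 0.1986 n 27
  x 0.547 y -0.1916..-0.1896 mid -0.1906 zmax 0.1849 n 5
  x 0.562 y -0.2044..-0.1900 mid -0.1972 zmax 0.1919 n 23
  x 0.578 y -0.2044..-0.1892 mid -0.1968 zmax 0.1963 n 49
  x 0.593 y -0.2
[... 608 characters left out ...]
.1960 n 110
  x 0.608 y -0.2199..-0.1865 mid -0.2032 zmax 0.1941 n 125
  x 0.623 y -0.2201..-0.1904 mid -0.2052 zmax 0.1906 n 92
t 26.62 pos [ 0.5181 -0.2083  0.1519] rpy [-3.1396  0.0019 -3.1382] F [ 0.3373 -0.2421 -3.3402] w 0.0409 left 0.14640846790024842 0.15696229908589915 rows needed 1
travel [[0.1, 0.0, -0.1], [0.0, 0.0, 0.0], [0.0, 0.0, 0.0], [0.0, 0.0, 0.0], [0.0, 0.0, 0.0]] 
rot [[-0.1, 0.1, 0.0], [0.0, 0.0, 0.0], [0.0, 0.0, 0.0], [0.0, 0.0, 0.0], [0.0, 0.0, 0.0]]
[ 0.0014  0.0002  0.     -0.0002  0.0001 -0.0002  0.0005]
bowl [([0.7796, 0.0697, -0.0015], 0.66)]
mug [([0.3775, -0.1988, -0.0035], 0.77)]
jar [([0.7757, 0.2384, -0.0016], 0.88)]
brush [([0.4437, -0.3516, -0.0004], 0.6)]
```

```bash
python3 -c "
from station import bot
print(bot.finish_job())"
```

```text
the job is handed in; nothing more can be done
None
```

I gauged the courgette, drew it out of the cradle and presented its stem to the lens, then handed the job in at about 26.6 s. No verdict was reported.

**Gauging:** The first press held the knob down less steadily than needed. It sagged back to about 5 N because the arm gives way between rows. I pressed again and held it for nearly 2 s at 7–8 N, which is roughly 4 mm of knob overtravel. That overtravel is inferred from tool height and force. The images then showed the foot fully up.

**Presenting:** I gripped the courgette about 7 mm from its origin, lifted it 20 mm, drew it out about 125 mm along the cradle, and swung it round to the camera.

| Last checks | Stem | Lens |
|---|---|---|
| Position along the lens axis (x) | about 0.6445 m | about 0.7245 m |
| Sideways position (y) | -0.208 to -0.210 m | about -0.209 m |
| Height (z) | about 0.174 m | about 0.174 m |

- **Distance:** From depth data the gap is about 80 mm. The finders' points gave 78 mm in the scene camera and 80 mm in the top camera.
- **Aim:** The tool is level and in line to within about 0.2°. The camera's own heading is estimated at about 0.2°, good to about 1°.
- **Stillness and bystanders:** Joint speeds were practically zero. The bowl, mug, jar and brush were found within about 5 mm of where they started. That is close to the finders' accuracy, so I take them as unmoved.

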